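# Load the soldering pallet, pin and latch its hold-down bridge

### The job

Load the soldering pallet: swing its turnbutton out of the way, lay every loose circuit board flat in a bay of its own, then set the hold-down bridge down on the two end blocks with its slotted end over the slotted block. Take the locking pin from its parking hole and put it down through the bridge's slot, feeling along the slot with its tip for the hidden hole beneath until the pin drops fully home with its collar down on the bridge, and turn the turnbutton back square across the other end of the bridge. Leave the other things on the bench where they are.

Things in the scene. Friction and masses are not known exactly. Their poses are not given: they have to be found in the camera images.
- pallet: soldering pallet, fixed to the bench. Dark plate 124 (x) x 196 (y) mm, top 30 mm high, three bays side by side along y between two aluminium end blocks 66 mm high: left block at y = +98 to +137 mm, right (slotted) block at y = -98 to -137 mm. Origin on the bench under the middle; z up, x away from the robot, y to the left at yaw 0
- bay_a (a point): middle of the bay beside the slotted block, axes as the pallet's: where a seated board's origin lies, 24 mm above the bench. The bay is a pocket 102 (x) x 56 (y) x 6 mm deep with an opening of 84 x 40 mm in its floor, so a board (long side along x) rests on a narrow ledge with 3 mm of play each way
- bay_b (a point): the same for the middle bay; the bays lie 62 mm apart
- bay_c (a point): the same for the bay beside the left block
- seat (a point): where the seated bridge's origin lies, level with the blocks' tops, 66 mm above the bench; axes as the pallet's, and the seated bridge's are parallel to them. On each block side cheeks 76 mm apart (flared outward above, to 84 mm high) and a stop 131 mm from here along y hold the bridge's ends, with 3 mm of play each way
- pallet_slot (a point): middle of the slot (62 mm along x, 21 mm along y) in the right block's 6 mm top plate, at its top; axes as the pallet's. Out of sight 8 mm below this point is a steel strip with one round hole of 12.5 mm, 18 mm deep, on the slot's long centre line, anywhere within 12 mm of the middle to the -x or +x side; feel for it. The strip stays where it is (10 N to shift it)
- turnbutton (a joint): turnbutton on the post beyond the left block, rad: 0 = bar along the pallet's -y, square across the end of the bridge's seat (blocks an empty seat, secures a seated bridge); 1.57 = bar along the pallet's -x, clear of the bridge; at most 1.65. Stays where it is left (0.06 N m). Bar 16 mm wide, 48 mm long, 7 mm thick, passing 1.5 mm over the seated bridge
- turn_pivot (a point): the turnbutton's upright axis, at the bar's underside, 75.5 mm above the bench, 158 mm from the pallet's middle; the post below is 44 (x) mm wide
- turn_stub (a point): top of the upright round grip on the turnbutton's bar, 12 mm thick, 25 mm tall above the bar, 38 mm from the pivot; pinch it from above and draw it round, from either side
- bridge: hold-down bridge: aluminium plate 70 (x) x 256 (y) x 8 mm, three rubber pads 7 mm high below, on which it stands at the start, a black bar handle above; 0.3 to 0.5 kg. Origin in the middle of the plate's underside, z up; its slotted end is the -y end. Seated, its pads end 2 to 3 mm above the boards' transformers
- bridge_handle (a point): middle of the handle's bar, which runs along the bridge's y: 14 mm thick, 60 mm straight, 38 mm above the plate's underside, 23 mm free beneath the bar
- bridge_slot (a point): middle of the slot in the bridge's -y end, at the plate's top; 54 mm along the bridge's x, 15 mm along its y
- pin: locking pin, upright in its parking hole at the start. Origin in the middle of its collar's underside, z up. Below: shank 32 mm long, 10 mm thick, coned to 6 mm at the tip. Above: collar 28 mm wide, 4 mm thick; grip 16 mm thick, 31 mm long; head 24 mm wide, 6 mm thick. Home, the collar lies on the bridge; with the tip on the strip beside the hole it stands 16 mm higher
- park (a point): mouth of the pin's parking hole (12.5 mm) in a 34 mm square post beyond the right block, 78 mm above the bench, 158 mm from the pallet's middle
- board_1: populated circuit board 96 (x) x 50 (y) x 2.4 mm, 90 g, may be absent. Origin in the middle of its underside, z up. Hold it by the transformer in its middle, 30 (x) x 36 (y) mm, top 32.4 mm above the underside. Within 38 mm of the middle along x all else is under 5 mm high; beyond that, at the ends, parts up to 14 mm. Fits any bay, either way round
- board_2: populated circuit board 96 (x) x 50 (y) x 2.4 mm, 90 g, may be absent. Origin in the middle of its underside, z up. Hold it by the transformer in its middle, 30 (x) x 36 (y) mm, top 32.4 mm above the underside. Within 38 mm of the middle along x all else is under 5 mm high; beyond that, at the ends, parts up to 14 mm. Fits any bay, either way round
- board_3: populated circuit board 96 (x) x 50 (y) x 2.4 mm, 90 g, may be absent. Origin in the middle of its underside, z up. Hold it by the transformer in its middle, 30 (x) x 36 (y) mm, top 32.4 mm above the underside. Within 38 mm of the middle along x all else is under 5 mm high; beyond that, at the ends, parts up to 14 mm. Fits any bay, either way round
- multimeter: yellow and black multimeter lying on the bench, 152 x 76 x 44 mm, to be left alone
- flux_bottle: small pale bottle with a red cap, 34 mm wide, 105 mm tall, to be left alone
- tape_black: roll of black tape lying flat, 59 mm wide, 18 mm high, to be left alone

How it is judged:
On the way, in this order (a step that is already met when the one before it is completed fails the run):
1. every board lies in a bay of its own (((horizontal distance between board_1 and bay_a below 0.009 m and z of board_1 in the frame of bay_a between -0.003 and 0.003 m and angle between board_1's own z axis and vertical below 0.06 rad) or (horizontal distance between board_1 and bay_b below 0.009 m and z of board_1 in the frame of bay_b between -0.003 and 0.003 m and angle between board_1's own z axis and vertical below 0.06 rad) or (horizontal distance between board_1 and bay_c below 0.009 m and z of board_1 in the frame of bay_c between -0.003 and 0.003 m and angle between board_1's own z axis and vertical below 0.06 rad)) and ((horizontal distance between board_2 and bay_a below 0.009 m and z of board_2 in the frame of bay_a between -0.003 and 0.003 m and angle between board_2's own z axis and vertical below 0.06 rad) or (horizontal distance between board_2 and bay_b below 0.009 m and z of board_2 in the frame of bay_b between -0.003 and 0.003 m and angle between board_2's own z axis and vertical below 0.06 rad) or (horizontal distance between board_2 and bay_c below 0.009 m and z of board_2 in the frame of bay_c between -0.003 and 0.003 m and angle between board_2's own z axis and vertical below 0.06 rad)) and ((horizontal distance between board_3 and bay_a below 0.009 m and z of board_3 in the frame of bay_a between -0.003 and 0.003 m and angle between board_3's own z axis and vertical below 0.06 rad) or (horizontal distance between board_3 and bay_b below 0.009 m and z of board_3 in the frame of bay_b between -0.003 and 0.003 m and angle between board_3's own z axis and vertical below 0.06 rad) or (horizontal distance between board_3 and bay_c below 0.009 m and z of board_3 in the frame of bay_c between -0.003 and 0.003 m and angle between board_3's own z axis and vertical below 0.06 rad))), for 0.2 s.
2. the hold-down bridge lies on both end blocks, slotted end over the slotted block (horizontal distance between bridge and seat below 0.008 m and horizontal distance between bridge_slot and pallet_slot below 0.01 m and z of bridge in the frame of seat between -0.003 and 0.003 m and angle between bridge's own z axis and vertical below 0.03 rad), for 0.2 s.
At the end, for the whole second after the job is handed in: each board present lies flat on the ledge of a bay of its own; the bridge lies on both end blocks (3 mm in height, 8 mm sideways), slot over slot; the pin stands upright in the hidden hole, collar within 3.5 mm of the bridge; turnbutton within 0.2 rad of square across; all at rest (all of step 1 and all of step 2 and z of pin in the frame of bridge between 0.005 and 0.0115 m and horizontal distance between pin and bridge_slot below 0.024 m and angle between pin's own z axis and vertical below 0.15 rad and value of joint turnbutton below 0.2 rad and linear speed of each of board_1, board_2, board_3, bridge, pin below 0.02 m/s); the robot touches nothing.
It fails at once if the multimeter is pushed more than 4 cm (distance of multimeter from where it was at the start of the episode above 0.04 m).
It fails at once if the flux bottle is pushed more than 4 cm (distance of flux_bottle from where it was at the start of the episode above 0.04 m).
It fails at once if the roll of tape is pushed more than 4 cm (distance of tape_black from where it was at the start of the episode above 0.04 m).
Of board_1, board_2, board_3 only 2 to 3 are there at a start; the rules pass over those that are not, and their reading is None.
At some moment in a run one of board_1, board_2, board_3, bridge may be knocked a few centimetres aside while the robot is not near it.
Once in a run the grip may slacken for a moment while it holds something.
It also fails if it takes over 208 s, if anything falls off the work surface, if the arm or the gripper's body presses on something with over 40 N, if the wrist force passes 120 N, or if a joint passes its speed limit or range.

### The arm

A 6-joint arm with a two-finger parallel gripper is mounted at the origin on a cart in front of the work surface, level with it; the furniture and walls round the work are solid. World frame = base frame: x ahead of the robot, y to its left, z up, the work surface at z = 0. Lengths are in m, angles in rad, forces in N, time in s.
With the tool pointing down it reaches from about 0.35 to 0.725 m from the base axis. Payload 6 kg.
Tool frame: the origin (TCP) lies midway between the tips of the shut fingers; the grasp point (between the pads) lies 19 mm behind it; z points along the fingers, y is the line along which they close (so a half turn about z gives the same grasp; the last joint's range is limited). The gripper opens to 85 mm and grips with 20 to 120 N. Pads are 22 mm wide; open, the fingers measure 114 mm over their backs; the gripper's body (76 mm by 85 mm) begins 54 mm behind the grasp point. The pads swing forward as they close: fully open they stand 13 mm farther back than shut.
Start: joints at [1.53, 0.04, 0.085, 0, -1.615, -0.334], TCP at [0.22, 0.558, 0.194] pointing down, gripper open.
Joint ranges: [-2.56, 2.56], [-1.29, 2.01], [-1.08, 1.49], [-3.29, 1.98], [-2.81, -0.18], [-2.99, 2.99]. Speed limits (rad/s): [2.57, 2.57, 3.01, 3.14, 3.14, 3.14].

### API

Orientations are given as a unit quaternion [x, y, z, w].
In Python, from plant import get_state, imaging, sign_off, recognise, cut_out gives the robot as it stands.
- The arm moves only by the tool send_rows, never from a script. Its argument "motion" is a list of rows, each an object with "translation": the shift along the tool's x, y, z in cm, a list of three; "yaw": the turn about the tool's z in degrees; "fingers": the finger opening in cm, from 0 to 8.54. In form: [{"translation": [tx, ty, tz], "yaw": yaw, "fingers": fingers}, ...]. A call has 1 to 12 rows; each row is the pose to reach, as a shift and turn from the pose commanded when the call began, along the tool's axes at that moment; what a row does not reach only later rows make up. A row lasts 1/10 s, in which the tool goes at most 50 mm and 8.59 degrees, less where a joint would pass 70% of its speed; a pose out of reach is approached as far as the arm can. A call with a gripper value outside its range is refused whole. The fingers move at their own pace and stop on an object; "squeeze" is the grip in N (left out, the last holds). Time passes only in rows, so rows that repeat a pose let the fingers close. It gives the time, the measured TCP pose, the force, the opening and the grip force at its end, in the units of the state.
- get_state(): the state, without advancing time (a new reading comes with each control period).
- imaging.capture(name): name is "side" or "top" or "wrist"; returns the picture (400x640x3 uint8, blue, green, red); there is no depth.
- imaging.camera_model(name): a dict with "mtx" (3x3 intrinsics, pixels), "k1" (the pictures are not rectified: a ray, as slopes to the right and down, at radius r is drawn at 1 + k1 r^2 times it, then the intrinsics apply), "rvec" (rotation vector, rad) and "tvec" (3), from world to camera coordinates, as OpenCV has them. Camera axes: x right, y down, z forward; pixel columns grow to the right and rows downward; lengths in m; the calibration is good to about 2 mm. A picture is of the moment at which its call begins: read the wrist's pose just before it. camera_model takes no time and is no camera call; for the wrist camera it gives the pose at the moment of the call.
- sign_off(): hands the job in; it is judged then, once.
Trained networks look in the newest picture that a camera, given by its name, has taken for a name from the list of things; names that differ only in an ending like _2 or _b are one class to them, and where a whole thing is asked for, a point or a joint stands for the part that bears it (a point fixed in the world has none). Each returns a list of dicts, best first, with "conf" (0 to 1); they miss things now and then, are a little off and sometimes report something else, mostly with a low value. They report only what shows in the picture. A call takes as long as a camera call.
- recognise(camera, label): "xy" ([column, row] in pixels, amid what is visible of it).
- cut_out(camera, label): "pixels" (400x640 bool, what is visible of it) and "xy" ([column, row] in pixels, amid what is visible of it).
The state is a dict: "t": time; "qpos": joint angles; "qd": joint speeds; "joint_torque": joint torques, N m; "position": TCP position; "tool_rot": TCP orientation; "contact_force": force on the tool from outside, world axes, zero at the start; "wrist_torque": the same for the moment, N m; "width": opening from 0.0 (shut) to 1.0 (fully open); "finger_force": force on a finger pad.
Only numpy, scipy, OpenCV 4.12 (cv2) and the standard library are available. Lean on these libraries where they do the work, as an engineer would, in place of code of your own. Each camera call takes 0.05 s, during which the arm holds its last target. There are 200 camera calls.

## Working session

There is one attempt and no reset: what is moved stays moved. The work goes in short steps, Python scripts to look and compute and a tool call to move; the robot and the scene stay as the last step left them, time stands still between calls to the robot, and variables do not carry over. Pictures are saved under pics/ and viewed, at most 14 in all, crops included, and the job is handed in when it is done.

Besides the shell and the picture viewer there is one more tool, called after "Call:" as name(argument=value, ...) on one line, values as JSON. send_rows: Moves the arm, as the interface text tells. Its arguments: {"type":"object","properties":{"motion":{"type":"array","items":{"type":"object","properties":{"translation":{"type":"array","items":{"type":"number"}},"yaw":{"type":"number"},"fingers":{"type":"number"}}}},"squeeze":{"type":"number"}},"required":["motion"]}

```bash
mkdir -p pics; ls; python3 - <<'E'
from plant import get_state, imaging, recognise
import cv2
s=get_state();print({k:s[k] for k in('t','position','tool_rot','width','contact_force')})
for c in('side','top'):
    im=imaging.capture(c);cv2.imwrite(f'pics/{c}0.png',im)
    m=imaging.camera_model(c);print(c,m)
for n in('board_1','bridge','pin','turnbutton','pallet','park'):
    try: print(n,[(r['xy'],round(r['conf'],2)) for r in recognise('top',n)])
    except Exception as e: print(n,e)
E
```

```text
pics
{'t': 0.0, 'position': array([0.21943666, 0.55801994, 0.19287728]), 'tool_rot': array([ 9.82495189e-01, -1.86285930e-01, -1.06002052e-04,  8.62601006e-04]), 'width': 0.9997049958200188, 'contact_force': array([0.37006898, 0.79124389, 0.2655717 ])}
side {'mtx': array([[438.76277465,   0.        , 321.02974357],
       [  0.        , 438.76277465, 201.56081404],
       [  0.        ,   0.        ,   1.        ]]), 'k1': -0.012470807061465323, 'rvec': array([ 1.97228584, -0.55271968,  0.34521335]), 'tvec': array([-0.41060504,  0.2445842 ,  1.00463473])}
top {'mtx': array([[367.1611792 ,   0.        , 316.50589115],
       [  0.        , 367.1611792 , 194.82213387],
       [  0.        ,   0.        ,   1.        ]]), 'k1': -0.0602772233659442, 'rvec': array([ 2.1526318 , -2.19410018,  0.0842026 ]), 'tvec': array([0.10637705, 0.53974932, 1.33903874])}
board_1 [([423.4, 228.0], 0.61), ([419.8, 182.6], 0.59), ([261.7, 155.1], 0.48), ([274.2, 197.0], 0.26)]
bridge [([388.2, 201.0], 0.76)]
pin [([322.7, 197.6], 0.49)]
turnbutton [([236.4, 198.4], 0.54)]
pallet [([271.8, 199.2], 0.83)]
park [([275.4, 200.6], 0.81)]
```

View pics/top0.png

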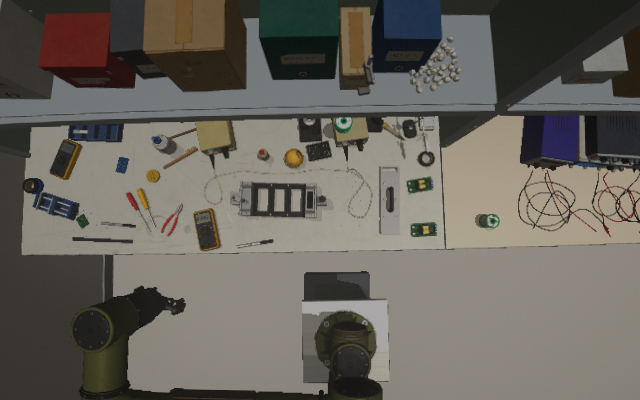

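View pics/side0.png

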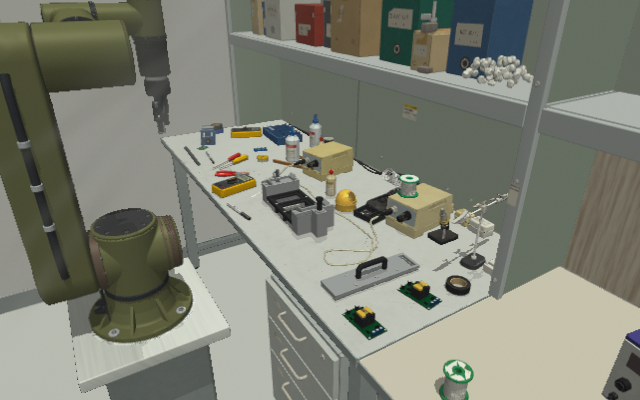

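Top view: the pallet is near (275,200), with its pin post on the right at (321,198) and the turnbutton at (236,198). The bridge is at (389,201), boards are at (419,184) and (423,229), and the tape is at (426,158). Next I'll convert these to metres.

```bash
cat > h.py <<'E'
from plant import get_state, imaging, recognise, cut_out
import cv2, numpy as np
from scipy.spatial.transform import Rotation as R
np.set_printoptions(precision=4,suppress=True)
def dist(m): return np.array([m['k1'],0,0,0,0.])
def pix2w(m,px,z):
    px=np.asarray(px,float).reshape(-1,1,2)
    u=cv2.undistortPoints(px,m['mtx'],dist(m)).reshape(-1,2)
    Rm=cv2.Rodrigues(np.asarray(m['rvec']))[0]; c=-Rm.T@m['tvec']
    d=np.c_[u,np.ones(len(u))]@Rm
    return (c+d*((z-c[2])/d[:,2])[:,None])
def w2pix(m,P): return cv2.projectPoints(np.asarray(P,float).reshape(-1,1,3),np.asarray(m['rvec']),np.asarray(m['tvec']),m['mtx'],dist(m))[0].reshape(-1,2)
def tri(obs):  # [(m,px),...] -> point
    A=np.zeros((3,3));b=np.zeros(3)
    for m,px in obs:
        p0=pix2w(m,px,0.)[0];Rm=cv2.Rodrigues(np.asarray(m['rvec']))[0];c=-Rm.T@m['tvec'];d=(p0-c)/np.linalg.norm(p0-c)
        M=np.eye(3)-np.outer(d,d);A+=M;b+=M@c
    return np.linalg.solve(A,b)
def rect(mask,m,z):
    ys,xs=np.nonzero(mask);w=pix2w(m,np.c_[xs,ys],z)[:,:2]
    return cv2.minAreaRect((w*1000).astype(np.float32))
def tcp():
    s=get_state();r=R.from_quat(s['tool_rot']);return np.array(s['position']),r,s
def goto(x,y,z,yawdir=None):
    """print tool-frame cm shift to world TCP; yawdir=world angle (deg) wanted for tool y line (mod 180)"""
    p,r,s=tcp();d=r.inv().apply(np.array([x,y,z])-p)*100
    ty=r.apply([0,1,0]);a=np.degrees(np.arctan2(ty[1],ty[0]))
    out={'shift_cm':d.round(2),'ty_deg':round(a,1),'q6':round(s['qpos'][5],2)}
    if yawdir is not None:
        e=(yawdir-a+90)%180-90; out['yaw']=round(-e,1) # tool z down: tool yaw + = world -
    print(out)
E
python3 - <<'E'
from h import *
m=imaging.camera_model('top')
imaging.capture('top')
for n,z in(('board_1',.01),('bridge',.015),('pallet',.066),('pin',.11),('turnbutton',.08),('multimeter',.04),('flux_bottle',.1),('tape_black',.018)):
    for r in cut_out('top',n):
        print(n,round(r['conf'],2),r['xy'],pix2w(m,r['xy'],z)[0][:2],rect(r['pixels'],m,z),r['pixels'].sum())
mw=imaging.camera_model('wrist');print(mw); p,r,s=tcp()
Rm=cv2.Rodrigues(np.asarray(mw['rvec']))[0];c=-Rm.T@mw['tvec'];print('cam in tool',r.inv().apply(c-p),'\n',r.as_matrix().T@Rm.T, r.as_matrix())
E
```

```text
board_1 0.69 [420.2, 182.4] [ 0.5822 -0.2954] ((575.2569580078125, -293.5003356933594), (49.64881134033203, 94.92327880859375), 9.019698143005371) 322
board_1 0.53 [390.7, 199.7] [ 0.5191 -0.1814] ((522.6016845703125, -177.23687744140625), (71.84082794189453, 256.0393371582031), 88.01736450195312) 1270
bridge 0.68 [387.8, 198.9] [ 0.522  -0.1697] ((522.270263671875, -176.27902221679688), (71.5788803100586, 255.054443359375), 88.01729583740234) 1266
pallet 0.57 [270.6, 197.6] [0.5312 0.2612] ((525.5789184570312, 233.57131958007812), (343.8352355957031, 127.42581939697266), 87.96904754638672) 2083
pin 0.64 [274.0, 200.4] [0.5177 0.2436] ((522.6837158203125, 237.21591186523438), (307.4408264160156, 118.5732192993164), 88.84065246582031) 1879
pin 0.51 [323.6, 195.7] [0.5307 0.0708] ((519.321533203125, 76.59933471679688), (20.833433151245117, 20.887479782104492), 88.89241790771484) 43
pin 0.32 [240.2, 198.3] [0.5273 0.3618] ((524.4313354492188, 364.3321838378906), (47.3118782043457, 18.609169006347656), 81.81211853027344) 66
turnbutton 0.5 [240.4, 198.1] [0.5304 0.3676] ((529.113342285156
[... 450 characters left out ...]
.0399169921875, 284.3017883300781), (32.322078704833984, 32.42991638183594), 88.73005676269531) 77
tape_black 0.71 [425.8, 156.6] [ 0.6789 -0.3189] ((671.6388549804688, -319.4380187988281), (61.090850830078125, 49.70111846923828), 89.01554107666016) 162
{'mtx': array([[320.1431,   0.    , 320.7245],
       [  0.    , 320.1431, 202.4213],
       [  0.    ,   0.    ,   1.    ]]), 'k1': -0.03779533521510696, 'rvec': array([-1.6738,  2.4577,  0.3283]), 'tvec': array([ 0.5985, -0.0347,  0.3787])}
cam in tool [ 0.0661  0.0013 -0.1802] 
 [[-0.0001 -0.9648 -0.2629]
 [ 1.     -0.0002  0.0006]
 [-0.0007 -0.2629  0.9648]] [[ 0.9306 -0.3661  0.    ]
 [-0.3661 -0.9306 -0.    ]
 [ 0.      0.     -1.    ]]
```

Call:
send_rows(motion=[{"translation": [3.8, 1.9, -4], "yaw": 7, "fingers": 5}, {"translation": [37.7, 19.3, -12], "yaw": 68.5, "fingers": 5}, {"translation": [37.7, 19.3, -12], "yaw": 68.5, "fingers": 5}, {"translation": [37.7, 19.3, -12], "yaw": 68.5, "fingers": 5}, {"translation": [37.7, 19.3, -12], "yaw": 68.5, "fingers": 5}, {"translation": [37.7, 19.3, -12], "yaw": 68.5, "fingers": 5}, {"translation": [37.7, 19.3, -12], "yaw": 68.5, "fingers": 5}, {"translation": [37.7, 19.3, -12], "yaw": 68.5, "fingers": 5}, {"translation": [37.7, 19.3, -12], "yaw": 68.5, "fingers": 5}, {"translation": [37.7, 19.3, -12], "yaw": 68.5, "fingers": 5}, {"translation": [37.7, 19.3, -12], "yaw": 68.5, "fingers": 5}, {"translation": [37.7, 19.3, -12], "yaw": 68.5, "fingers": 5}])

```text
t: 2.05
position: [0.4994, 0.2412, 0.3135]
tool_rot: [0.708, -0.707, -0.0, 0.0]
contact_force: [-1.0, 0.7, 0.1]
width: 0.585
finger_force: 0.0
```

```bash
python3 - <<'E'
from h import *
p,r,s=tcp();print(p,s['t'],s['qpos'],s['qd']);goto(.5,.24,.31,180)
m=imaging.camera_model('wrist');im=imaging.capture('wrist');cv2.imwrite('pics/w1.png',im)
for n,z in(('pallet',.066),('pin',.115),('turnbutton',.08)):
    for c in cut_out('wrist',n): print(n,round(c['conf'],2),c['xy'],pix2w(m,c['xy'],z)[0],rect(c['pixels'],m,z))
E
```

```text
[0.4994 0.2412 0.3135] 2.05 [ 0.8119 -0.0334  0.2312 -0.0003 -1.8359 -0.8108] [ 0.0178 -0.0019 -0.0041  0.0001 -0.0003  0.0015]
{'shift_cm': array([ 0.12, -0.06,  0.35]), 'ty_deg': np.float64(-179.9), 'q6': np.float64(-0.81), 'yaw': np.float64(0.1)}
pallet 0.78 [299.5, 141.3] [0.5262 0.2063 0.066 ] ((523.8438110351562, 232.4949188232422), (353.7933349609375, 124.83901977539062), 87.75933837890625)
pin 0.71 [303.1, 26.5] [0.5175 0.0801 0.115 ] ((517.0006713867188, 79.58948516845703), (24.211788177490234, 32.37257766723633), 5.843504905700684)
pin 0.16 [298.4, 142.7] [0.5244 0.2042 0.115 ] ((521.2687377929688, 225.83102416992188), (313.4192199707031, 111.06439971923828), 88.03826904296875)
turnbutton 0.75 [297.1, 261.4] [0.5314 0.3722 0.08  ] ((527.7031860351562, 373.4717712402344), (61.66676712036133, 22.215267181396484), 76.13348388671875)
```

View pics/w1.png

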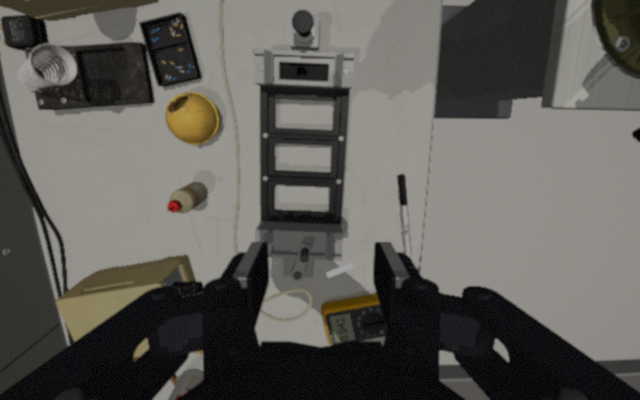

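The wrist view shows the pallet from (255,50) to (350,230), with three openings at (305,112), (303,157) and (302,197). The pin is at (303,22) and the turnbutton near (300,262). I'll crop it and measure the features.

```bash
python3 - <<'E'
from h import *
m=imaging.camera_model('wrist');im=cv2.imread('pics/w1.png')
g=cv2.cvtColor(im,cv2.COLOR_BGR2GRAY)
def comps(mask,lo,hi,z,x0,y0):
    n,l,st,ce=cv2.connectedComponentsWithStats(mask.astype(np.uint8))
    for i in range(1,n):
        if lo<st[i,4]<hi:
            full=np.zeros(g.shape,bool);full[y0:y0+mask.shape[0],x0:x0+mask.shape[1]]=l==i
            print(z,ce[i]+[x0,y0],st[i,4],pix2w(m,ce[i]+[x0,y0],z)[0],rect(full,m,z))
comps(g[85:225,262:348]>110,400,5000,.022,262,85)
comps(g[55:88,268:340]<70,100,2000,.066,268,55)
c=im[0:300,220:390];cv2.imwrite('pics/w1c.png',cv2.resize(im[40:290,230:380],None,fx=2.4,fy=2.4,interpolation=cv2.INTER_CUBIC))
E
```

```text
0.022 [304.2454 115.6252] 1406 [0.5217 0.1739 0.022 ] ((521.5184326171875, 174.13137817382812), (34.832523345947266, 80.92961120605469), 88.20121002197266)
0.022 [303.0142 158.1262] 1339 [0.5241 0.2346 0.022 ] ((524.6834106445312, 234.71826171875), (36.08207321166992, 81.62080383300781), 87.64301300048828)
0.022 [301.2731 197.8607] 1256 [0.5275 0.295  0.022 ] ((526.977294921875, 294.9781494140625), (37.62020492553711, 80.98711395263672), 87.99734497070312)
0.066 [303.5575  71.211 ] 782 [0.5199 0.1198 0.066 ] ((519.801025390625, 119.82364654541016), (19.317781448364258, 59.52300262451172), 87.53437042236328)
0.066 [290.1221  86.1603] 131 [0.5371 0.1377 0.066 ] ((526.4915161132812, 136.32432556152344), (4.823772430419922, 77.37883758544922), 89.88785552978516)
```

View pics/w1c.png

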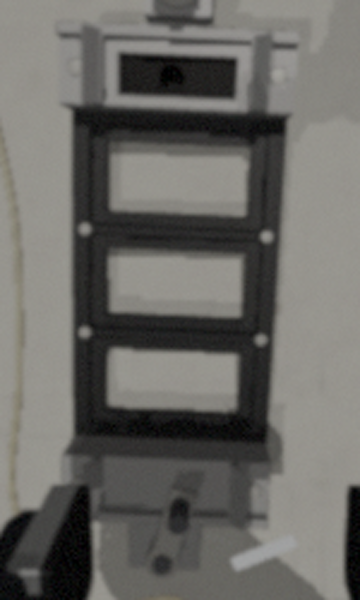

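```bash
python3 - <<'E'
from h import *
m=imaging.camera_model('wrist')
print('stub',pix2w(m,[304.2,253],.1075),'piv',pix2w(m,[297.5,275.4],.085),'hole',pix2w(m,[301.7,71.3],.058))
print('pin',pix2w(m,[303,22],.119))
print(w2pix(m,[[.5305,.3925,.083],[.5305-.0015,.3545,.1075]]))
goto(.520,.357,.2,180)
E
```

```text
stub [[0.5195 0.3476 0.1075]] piv [[0.5306 0.3921 0.085 ]] hole [[0.5226 0.1189 0.058 ]]
pin [[0.5174 0.077  0.119 ]]
[[297.6731 275.0057]
 [297.0465 257.8346]]
{'shift_cm': array([-11.54,  -2.11,  11.37]), 'ty_deg': np.float64(-179.9), 'q6': np.float64(-0.81), 'yaw': np.float64(0.1)}
```

Call:
send_rows(motion=[{"translation": [-4, -0.8, 4], "yaw": 0, "fingers": 5}, {"translation": [-8, -1.6, 8], "yaw": 0, "fingers": 5}, {"translation": [-11.4, -2.2, 12], "yaw": 0, "fingers": 5}, {"translation": [-11.4, -2.2, 15], "yaw": 0, "fingers": 5}, {"translation": [-11.4, -2.2, 18], "yaw": 0, "fingers": 5}, {"translation": [-11.4, -2.2, 20.5], "yaw": 0, "fingers": 5}, {"translation": [-11.4, -2.2, 22.4], "yaw": 0, "fingers": 5}, {"translation": [-11.4, -2.2, 22.4], "yaw": 0, "fingers": 5}])

```text
t: 3.05
position: [0.5196, 0.3542, 0.0861]
tool_rot: [0.708, -0.707, -0.0, 0.003]
contact_force: [0.2, 1.7, -0.9]
width: 0.585
finger_force: 0.0
```

Call:
send_rows(motion=[{"translation": [0, 0, 0], "yaw": 0, "fingers": 0.5}, {"translation": [0, 0, 0], "yaw": 0, "fingers": 0.5}, {"translation": [0, 0, 0], "yaw": 0, "fingers": 0.5}, {"translation": [0, 0, 0], "yaw": 0, "fingers": 0.5}, {"translation": [0, 0, 0], "yaw": 0, "fingers": 0.5}, {"translation": [0, 0, 0], "yaw": 0, "fingers": 0.5}], squeeze=40)

```text
t: 3.65
position: [0.5218, 0.3547, 0.0901]
tool_rot: [0.707, -0.707, 0.0, -0.0]
contact_force: [-0.4, 0.7, 0.8]
width: 0.059
finger_force: 0.0
```

```bash
python3 - <<'E'
from h import *
m=imaging.camera_model('wrist');im=imaging.capture('wrist');cv2.imwrite('pics/w2.png',im)
p,r,s=tcp();print(p,s['width'])
print(w2pix(m,[p,[.5305,.3925,.0825],[.52,.355,.1075]]))
E
```

```text
[0.5218 0.3547 0.09  ] 0.060226627298152674
[[319.6    232.0914]
 [306.3382 282.361 ]
 [322.7996 243.8004]]
```

View pics/w2.png

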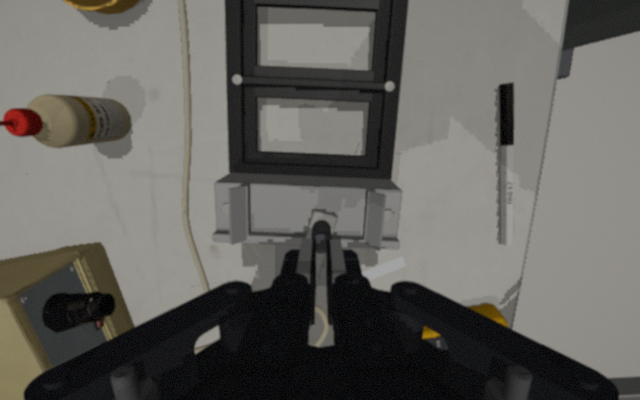

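The picture shows the stub's top at about (321,227), 10 mm or so in front of the closed fingertips.

```bash
python3 - <<'E'
from h import *
m=imaging.camera_model('wrist')
print(pix2w(m,[321,227],.1075))
E
```

```text
[[0.521  0.3452 0.1075]]
```

```bash
python3 - <<'E'
import cv2
im=cv2.imread('pics/w2.png')[170:330,220:420]
cv2.imwrite('pics/w2c.png',cv2.convertScaleAbs(cv2.resize(im,None,fx=3.7,fy=3.7,interpolation=cv2.INTER_CUBIC),alpha=1.8,beta=20))
E
```

```text
(no output)
```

View pics/w2c.png

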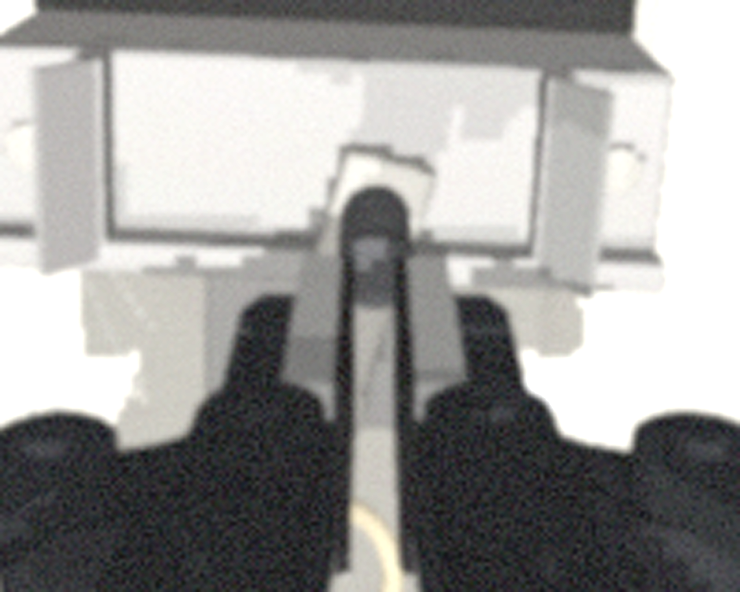

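```bash
python3 - <<'E'
from h import *
m=imaging.camera_model('wrist')
print(pix2w(m,[[321.4,230],[324,212]],.0825), pix2w(m,[[320.5,250]],.1075))
print(w2pix(m,[[.521,.355,.0825],[.521,.355,.1075],[.521,.349,.0825]]))
g=cv2.cvtColor(cv2.imread('pics/w2.png'),cv2.COLOR_BGR2GRAY)
print(g[218:260:3,305:340])
E
```

```text
[[0.5207 0.3561 0.0825]
 [0.5191 0.3444 0.0825]] [[0.5212 0.3586 0.1075]]
[[320.8458 228.3853]
 [320.9243 243.9287]
 [320.8494 219.2023]]
[[127 124 121 108  96  89  97 113 125 130 131 134 129 126 119 118 117 117
  116 117 117 118 119 117 119 117 118 118 118 116 111 107 109 118 125]
 [126 126 119 101  85  95 112 126 128 120 106  91  73  56  41  41  37  38
   36  48  60  80  99 110 117 119 119 118 119 114 110 108 116 123 125]
 [124 125 117 101  99 111 122 117  95  58  37  31  33  32  37  36  33  31
   35  32  29  31  34  54  82 105 115 116 115 109 111 118 123 125 127]
 [ 85  80  78  88 101 110 105  76  42  30  31  27  33  30  32  31  34  32
   32  31  32  31  33  29  42  73 103 113 112 111 115 123 125 124 126]
 [ 75  73  73  76  85  86  73  49  33  29  28  30  34  35  33  31  30  33
   35  34  34  31  31  28  34  72 108 116 113 114 118 119 123 121 121]
 [ 57  63  75  84  89  84  65  41  29  28  27  28  32  34  37  37  32  35
   32  32  26  27  24  24  32  52  81  86  78  68  68  78  98 107 110]
 [ 64  76  86  87  90  83  63  40  26  34  45  60  61  65  64  65  65  65
   61  50  42  36 
[... 368 characters left out ...]
  56  39  22  11  14  34  37  40  37  40  34  39
   38  34  39  28  14  12  25  47  61  70  70  72  69  72  69  68  73]
 [ 69  70  70  71  69  67  50  34  19  12  22  30  35  35  39  38  38  38
   37  35  32  27  18   8  22  47  62  68  72  72  69  71  70  72  72]
 [ 71  70  69  72  69  66  45  28  13  16  30  44  46  46  43  46  46  48
   46  45  45  31  21  11  22  39  59  68  73  73  72  68  71  73  70]
 [ 71  69  72  67  70  65  49  25   4  26  46  74  85  85  82  86  85  83
   82  78  71  51  31  11  21  33  57  69  69  71  71  71  69  71  71]
 [ 69  70  71  73  70  59  42  23   8  26  50  78  87  89  89  89  89  86
   84  80  72  54  28  17  19  30  53  65  68  70  70  69  69  69  71]]
```

Call:
send_rows(motion=[{"translation": [0, 0, 0], "yaw": 0, "fingers": 0}, {"translation": [0, 0, 0], "yaw": 0, "fingers": 0}, {"translation": [0, 0, 0], "yaw": 0, "fingers": 0}, {"translation": [0, 0, 0], "yaw": 0, "fingers": 0}], squeeze=40)

```text
t: 4.1
position: [0.5218, 0.3547, 0.0899]
tool_rot: [0.707, -0.707, 0.0, 0.0]
contact_force: [-0.1, 0.0, 0.6]
width: 0.003
finger_force: 0.0
```

Call:
send_rows(motion=[{"translation": [0, 0, 0], "yaw": 0, "fingers": 4}, {"translation": [0, 0, 0], "yaw": 0, "fingers": 4}, {"translation": [0, 0, 0], "yaw": 0, "fingers": 4}, {"translation": [0, 0, 0], "yaw": 0, "fingers": 4}])

```text
t: 4.5
position: [0.5217, 0.3547, 0.0899]
tool_rot: [0.707, -0.707, 0.0, 0.0]
contact_force: [-0.7, 0.6, -0.5]
width: 0.466
finger_force: 0.0
```

```bash
python3 - <<'E'
from h import *
im=imaging.capture('wrist');a=im[180:310,220:420]
sd=imaging.capture('side')
m=imaging.camera_model('side');p,r,s=tcp();q=w2pix(m,[p,[.5305,.3925,.0825],[.521,.355,.1075]]);print(p,q)
c=q[0].astype(int);b=sd[c[1]-32:c[1]+33,c[0]-50:c[0]+50]
f=lambda x,k:cv2.convertScaleAbs(cv2.resize(x,None,fx=k,fy=k,interpolation=cv2.INTER_CUBIC),alpha=1.7,beta=15)
cv2.imwrite('pics/x3.png',np.vstack([f(a,2.3),f(b,4.6)]))
E
```

```text
[0.5217 0.3547 0.0899] [[276.6674 174.6914]
 [274.2016 172.5155]
 [276.2076 169.8626]]
```

View pics/x3.png

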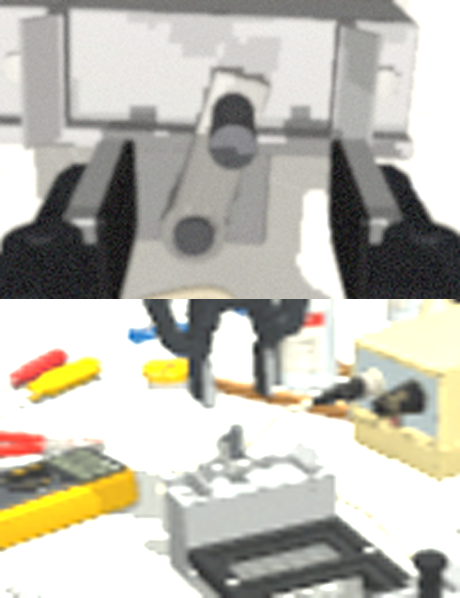

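The side view shows the fingertips well above the stub, at crop (205,400) and (262,385), against a predicted height near (230,449). The real tips seem to be about 3 cm above the reported TCP. I'll lower step by step and watch the force.

Call:
send_rows(motion=[{"translation": [0, 0, 0.3], "yaw": 0, "fingers": 4}, {"translation": [0, 0, 0.6], "yaw": 0, "fingers": 4}, {"translation": [0, 0, 0.9], "yaw": 0, "fingers": 4}, {"translation": [0, 0, 1.2], "yaw": 0, "fingers": 4}, {"translation": [0, 0, 1.2], "yaw": 0, "fingers": 4}])

```text
t: 5.1
position: [0.5214, 0.3545, 0.0771]
tool_rot: [0.707, -0.707, -0.0, 0.001]
contact_force: [-0.6, 0.3, -0.5]
width: 0.466
finger_force: 0.0
```

Call:
send_rows(motion=[{"translation": [0, 0, 0.3], "yaw": 0, "fingers": 4}, {"translation": [0, 0, 0.6], "yaw": 0, "fingers": 4}, {"translation": [0, 0, 0.9], "yaw": 0, "fingers": 4}, {"translation": [0, 0, 1.2], "yaw": 0, "fingers": 4}, {"translation": [0, 0, 1.2], "yaw": 0, "fingers": 4}])

```text
t: 5.6
position: [0.5215, 0.3545, 0.0652]
tool_rot: [0.707, -0.707, 0.0, 0.001]
contact_force: [0.6, -0.3, -0.0]
width: 0.472
finger_force: 0.0
```

Call:
send_rows(motion=[{"translation": [0, 0, 0], "yaw": 0, "fingers": 0}, {"translation": [0, 0, 0], "yaw": 0, "fingers": 0}, {"translation": [0, 0, 0], "yaw": 0, "fingers": 0}, {"translation": [0, 0, 0], "yaw": 0, "fingers": 0}, {"translation": [0, 0, 0], "yaw": 0, "fingers": 0}], squeeze=40)

```text
t: 6.1
position: [0.5218, 0.3548, 0.0662]
tool_rot: [0.707, -0.707, 0.0, -0.0]
contact_force: [0.2, -0.5, 1.4]
width: 0.098
finger_force: 39.1
```

Call:
send_rows(motion=[{"translation": [-0.2, 0.6, 0], "yaw": 0, "fingers": 0}, {"translation": [-0.54, 1.2, 0], "yaw": 0, "fingers": 0}, {"translation": [-0.95, 1.7, 0], "yaw": 0, "fingers": 0}, {"translation": [-1.46, 2.15, 0], "yaw": 0, "fingers": 0}, {"translation": [-2.0, 2.48, 0], "yaw": 0, "fingers": 0}, {"translation": [-2.64, 2.73, 0], "yaw": 0, "fingers": 0}, {"translation": [-3.2, 2.83, 0], "yaw": 0, "fingers": 0}, {"translation": [-3.85, 2.87, 0], "yaw": 0, "fingers": 0}, {"translation": [-3.85, 2.87, 0], "yaw": 0, "fingers": 0}])

```text
t: 7.0
position: [0.4946, 0.3938, 0.0662]
tool_rot: [0.707, -0.707, 0.001, -0.001]
contact_force: [6.4, -2.0, -4.2]
width: 0.093
finger_force: 39.5
```

Call:
send_rows(motion=[{"translation": [0, 0, 0], "yaw": 0, "fingers": 3}, {"translation": [0, 0, 0], "yaw": 0, "fingers": 3}, {"translation": [0, 0, 0], "yaw": 0, "fingers": 3}, {"translation": [0, 0, -3], "yaw": 0, "fingers": 3}, {"translation": [4, 0, -8], "yaw": 0, "fingers": 3}, {"translation": [9, 0, -13], "yaw": 0, "fingers": 3}, {"translation": [14, 0, -18], "yaw": 0, "fingers": 3}, {"translation": [16, 0, -21], "yaw": 0, "fingers": 3}, {"translation": [16, 0, -21], "yaw": 0, "fingers": 3}])

```text
t: 7.9
position: [0.4929, 0.2317, 0.2788]
tool_rot: [0.707, -0.707, 0.0, -0.001]
contact_force: [0.9, 0.7, 0.7]
width: 0.349
finger_force: 0.0
```

```bash
python3 - <<'E'
from h import *
p,r,s=tcp();print(p,s['t'],s['qpos'])
m=imaging.camera_model('wrist');im=imaging.capture('wrist')
for n,z in(('turnbutton',.08),):
    for c in cut_out('wrist',n): print(n,round(c['conf'],2),c['xy'],pix2w(m,c['xy'],z)[0],rect(c['pixels'],m,z))
cv2.imwrite('pics/w4.png',im)
E
```

```text
[0.4929 0.2317 0.2788] 7.9 [ 0.8089 -0.0834  0.1184  0.0004 -1.7701 -0.8084]
turnbutton 0.7 [308.5, 291.7] [0.5085 0.3908 0.08  ] ((510.6302490234375, 398.1750793457031), (50.950584411621094, 31.899477005004883), 0.03300067409873009)
```

View pics/w4.png

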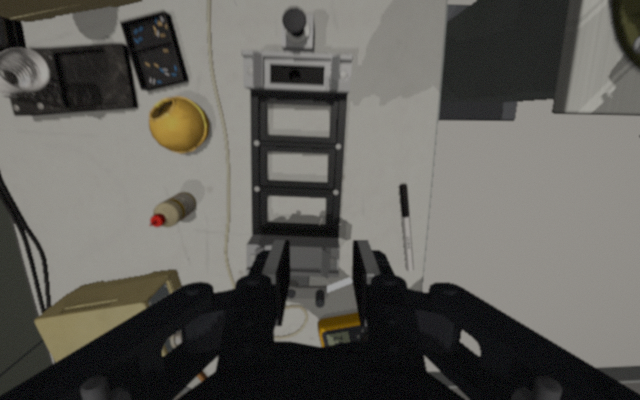

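Call:
send_rows(motion=[{"translation": [51, 5, 3], "yaw": 90, "fingers": 5}, {"translation": [51, 5, 3], "yaw": 90, "fingers": 5}, {"translation": [51, 5, 3], "yaw": 90, "fingers": 5}, {"translation": [51, 5, 3], "yaw": 90, "fingers": 5}, {"translation": [51, 5, 3], "yaw": 90, "fingers": 5}, {"translation": [51, 5, 3], "yaw": 90, "fingers": 5}, {"translation": [51, 5, 3], "yaw": 90, "fingers": 5}, {"translation": [51, 5, 3], "yaw": 90, "fingers": 5}, {"translation": [51, 5, 3], "yaw": 90, "fingers": 5}, {"translation": [51, 5, 3], "yaw": 90, "fingers": 5}, {"translation": [51, 5, 3], "yaw": 90, "fingers": 5}, {"translation": [51, 5, 3], "yaw": 90, "fingers": 5}])

```text
t: 9.2
position: [0.4426, -0.2783, 0.2447]
tool_rot: [0.002, 1.0, 0.0, -0.001]
contact_force: [-0.2, 0.1, -0.5]
width: 0.583
finger_force: 0.0
```

```bash
python3 - <<'E'
from h import *
p,r,s=tcp();print(p,s['t'],s['qpos'])
m=imaging.camera_model('wrist');im=imaging.capture('wrist')
for n,z in(('board_1',.004),('bridge',.015)):
    for c in cut_out('wrist',n): print(n,round(c['conf'],2),c['xy'],pix2w(m,c['xy'],z)[0],rect(c['pixels'],m,z),c['pixels'].sum())
cv2.imwrite('pics/w5.png',im)
E
```

```text
[ 0.4426 -0.2783  0.2447] 9.2 [-0.1763 -0.1513 -0.0062 -0.0003 -1.7178 -1.3987]
board_1 0.76 [301.1, 140.2] [ 0.4055 -0.3047  0.004 ] ((403.8485107421875, -303.55865478515625), (50.885372161865234, 97.17835235595703), 2.4244627952575684) 2897
board_1 0.69 [313.2, 261.3] [ 0.5764 -0.2908  0.004 ] ((574.7015380859375, -296.65283203125), (56.42196273803711, 96.62835693359375), 8.244843482971191) 2271
bridge 0.69 [399.2, 192.3] [ 0.4728 -0.1761  0.015 ] ((516.9398193359375, -178.90277099609375), (71.86595153808594, 253.86502075195312), 88.34916687011719) 6983
bridge 0.29 [604.1, 224.3] [0.5195 0.116  0.015 ] ((540.1778564453125, 112.72765350341797), (177.56849670410156, 120.1880111694336), 15.19482135772705) 5755
bridge 0.25 [292.1, 314.1] [ 0.6559 -0.3224  0.015 ] ((670.1528930664062, -323.1753845214844), (56.72724914550781, 69.16667938232422), 89.25923919677734) 1117
```

View pics/w5.png

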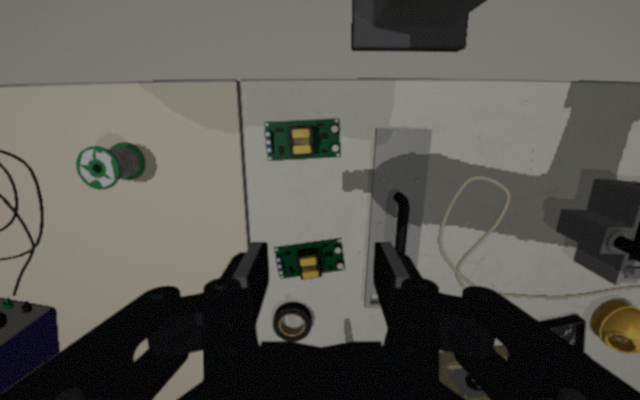

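```bash
python3 - <<'E'
from h import *
im=cv2.imread('pics/w5.png');m=imaging.camera_model('wrist')
h=cv2.cvtColor(im,cv2.COLOR_BGR2HSV)
for (x0,y0,x1,y1) in((265,115,340,162),(275,238,345,285)):
    y=cv2.inRange(h[y0:y1,x0:x1],(15,90,100),(32,255,255));ys,xs=np.nonzero(y)
    b=[xs.min()+x0,xs.max()+x0,ys.min()+y0,ys.max()+y0];print(b)
    print(pix2w(m,[(b[0]+b[1])/2,(b[2]+b[3])/2],.030),pix2w(m,[xs.mean()+x0,ys.mean()+y0],.03))
goto(.404,-.3036,.05,92.4)
E
```

```text
[np.int64(292), np.int64(310), np.int64(129), np.int64(153)]
[[ 0.4062 -0.3014  0.03  ]] [[ 0.4062 -0.3015  0.03  ]]
[np.int64(300), np.int64(317), np.int64(258), np.int64(278)]
[[ 0.5761 -0.2935  0.03  ]] [[ 0.5753 -0.2934  0.03  ]]
{'shift_cm': array([ 3.96, -2.75, 19.58]), 'ty_deg': np.float64(90.1), 'q6': np.float64(-1.4), 'yaw': np.float64(-2.3)}
```

Call:
send_rows(motion=[{"translation": [1.5, -1, 4], "yaw": -2.3, "fingers": 4.6}, {"translation": [3.8, -2.55, 8], "yaw": -2.3, "fingers": 4.6}, {"translation": [3.8, -2.55, 12], "yaw": -2.3, "fingers": 4.6}, {"translation": [3.8, -2.55, 16], "yaw": -2.3, "fingers": 4.6}, {"translation": [3.8, -2.55, 20], "yaw": -2.3, "fingers": 4.6}, {"translation": [3.8, -2.55, 22], "yaw": -2.3, "fingers": 4.6}, {"translation": [3.8, -2.55, 23], "yaw": -2.3, "fingers": 4.6}, {"translation": [3.8, -2.55, 24], "yaw": -2.3, "fingers": 4.6}, {"translation": [3.8, -2.55, 25], "yaw": -2.3, "fingers": 4.6}, {"translation": [3.8, -2.55, 25], "yaw": -2.3, "fingers": 4.6}])

```text
t: 10.35
position: [0.4052, -0.3019, -0.0047]
tool_rot: [-0.021, 1.0, 0.0, -0.0]
contact_force: [0.6, -0.4, 0.3]
width: 0.536
finger_force: 0.0
```

```bash
python3 - <<'E'
from h import *
p,r,s=tcp();print(p,s['contact_force'])
im=imaging.capture('wrist');a=im[120:320,170:470]
sd=imaging.capture('side');m=imaging.camera_model('side');q=w2pix(m,[p,[.405,-.3025,.0],[.405,-.3025,.03]]);print(q)
c=q[1].astype(int);b=sd[c[1]-45:c[1]+25,c[0]-50:c[0]+50]
f=lambda x,k:cv2.convertScaleAbs(cv2.resize(x,None,fx=k,fy=k,interpolation=cv2.INTER_CUBIC),alpha=1.5,beta=15)
cv2.imwrite('pics/x6.png',np.vstack([f(a,1.33)[:, :399],f(b,3.99)[:, :399]]))
E
```

```text
[ 0.4052 -0.3019 -0.0047] [ 0.6004 -0.4299  0.2743]
[[363.0411 324.3268]
 [363.2264 322.8735]
 [363.848  312.1804]]
```

View pics/x6.png

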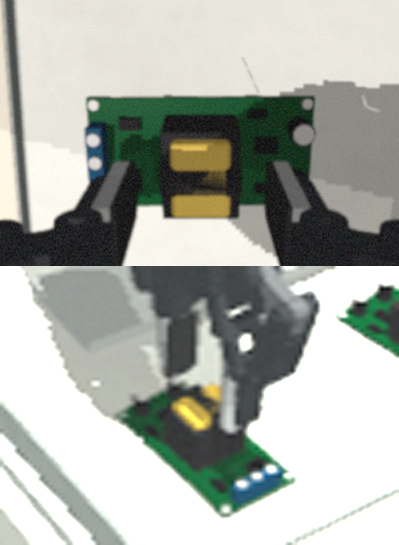

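The picture shows the fingers straddling the transformer, centred, with tips about 15 mm above the board and no contact. I'll go 8 mm lower and grip.

Call:
send_rows(motion=[{"translation": [0, 0, 0.3], "yaw": 0, "fingers": 4.6}, {"translation": [0, 0, 0.8], "yaw": 0, "fingers": 4.6}, {"translation": [0, 0, 0.8], "yaw": 0, "fingers": 4.6}, {"translation": [0, 0, 0.8], "yaw": 0, "fingers": 1.5}, {"translation": [0, 0, 0.8], "yaw": 0, "fingers": 1.5}, {"translation": [0, 0, 0.8], "yaw": 0, "fingers": 1.5}, {"translation": [0, 0, 0.8], "yaw": 0, "fingers": 1.5}, {"translation": [0, 0, 0.8], "yaw": 0, "fingers": 1.5}], squeeze=50)

```text
t: 11.25
position: [0.4055, -0.3025, -0.0118]
tool_rot: [-0.02, 1.0, -0.0, 0.0]
contact_force: [0.4, -0.4, 1.3]
width: 0.332
finger_force: 50.1
```

Call:
send_rows(motion=[{"translation": [0, 0, -3], "yaw": 0, "fingers": 1.5}, {"translation": [0, 0, -6], "yaw": 0, "fingers": 1.5}, {"translation": [0, 0, -10], "yaw": 0, "fingers": 1.5}, {"translation": [0, 0, -14], "yaw": 0, "fingers": 1.5}, {"translation": [0, 0, -17], "yaw": 0, "fingers": 1.5}, {"translation": [0, 0, -17], "yaw": 0, "fingers": 1.5}])

```text
t: 11.85
position: [0.4071, -0.3034, 0.1631]
tool_rot: [-0.02, 1.0, -0.002, 0.003]
contact_force: [-0.1, 0.4, -0.4]
width: 0.329
finger_force: 49.9
```

```bash
python3 - <<'E'
from h import *
p,r,s=tcp();print(p,s['t'],s['contact_force'],s['width'],s['finger_force'])
goto(.5267,.2966,.20,177.8)   # bay c
E
```

```text
[ 0.4071 -0.3034  0.1631] 11.85 [-0.0771  0.4481 -0.3796] 0.32919042404276266 49.87203061580658
{'shift_cm': array([-14.41,  59.45,  -3.83]), 'ty_deg': np.float64(92.3), 'q6': np.float64(-1.29), 'yaw': np.float64(-85.5)}
```

Call:
send_rows(motion=[{"translation": [-7, 29, -2.7], "yaw": -42, "fingers": 1.5}, {"translation": [-7, 29, -2.7], "yaw": -42, "fingers": 1.5}, {"translation": [-7, 29, -2.7], "yaw": -42, "fingers": 1.5}, {"translation": [-7, 29, -2.7], "yaw": -42, "fingers": 1.5}, {"translation": [-7, 29, -2.7], "yaw": -42, "fingers": 1.5}, {"translation": [-7, 29, -2.7], "yaw": -42, "fingers": 1.5}, {"translation": [-14.4, 59.45, -2.7], "yaw": -85.5, "fingers": 1.5}, {"translation": [-14.4, 59.45, -2.7], "yaw": -85.5, "fingers": 1.5}, {"translation": [-14.4, 59.45, -2.7], "yaw": -85.5, "fingers": 1.5}, {"translation": [-14.4, 59.45, -2.7], "yaw": -85.5, "fingers": 1.5}, {"translation": [-14.4, 59.45, -2.7], "yaw": -85.5, "fingers": 1.5}, {"translation": [-14.4, 59.45, -2.7], "yaw": -85.5, "fingers": 1.5}])

```text
t: 13.05
position: [0.5221, 0.2866, 0.1838]
tool_rot: [-0.695, 0.719, 0.0, -0.001]
contact_force: [0.4, -0.8, 0.3]
width: 0.331
finger_force: 49.9
```

Call:
send_rows(motion=[{"translation": [0, 0, 0], "yaw": 0, "fingers": 1.5}, {"translation": [0, 0, 0], "yaw": 0, "fingers": 1.5}, {"translation": [0, 0, 0], "yaw": 0, "fingers": 1.5}])

```text
t: 13.35
position: [0.5223, 0.2838, 0.1844]
tool_rot: [-0.693, 0.721, -0.0, -0.0]
contact_force: [0.1, 0.6, -0.8]
width: 0.327
finger_force: 49.9
```

```bash
python3 - <<'E'
from h import *
p,r,s=tcp();print(p,s['t'],s['width'],s['finger_force'])
goto(.5267,.2966,.19,177.8)
m=imaging.camera_model('wrist');im=imaging.capture('wrist')
# draw model
c0=np.array([.5244,.2345]);a=np.radians(-2.2);ex=np.array([np.cos(a),np.sin(a)]);ey=np.array([-np.sin(a),np.cos(a)])
def W(u,v,z): return [*(c0+u*ex+v*ey),z]
big=cv2.resize(im,None,fx=2,fy=2,interpolation=cv2.INTER_CUBIC);big=cv2.convertScaleAbs(big,alpha=1.5)
def poly(pts,col): cv2.polylines(big,[(w2pix(m,pts)*2+.5).astype(np.int32)],True,col,1)
def rc(u,v,hx,hy,z,col): poly([W(u-hx,v-hy,z),W(u+hx,v-hy,z),W(u+hx,v+hy,z),W(u-hx,v+hy,z)],col)
rc(0,0,.062,.098,.03,(0,0,255))
for v in(0,-.062): rc(0,v,.051,.028,.030,(0,255,0)); rc(0,v,.042,.020,.024,(255,255,0))
rc(0,-.1175,.031,.0105,.066,(0,128,255))
rc(0,-.158,.017,.017,.078,(255,0,255))
cv2.imwrite('pics/w7.png',big[0:560,330:1000])
E
```

```text
[0.5223 0.2838 0.1844] 13.35 0.32748334123823564 49.91540729999542
{'shift_cm': array([-1.29, -0.39, -0.56]), 'ty_deg': np.float64(177.8), 'q6': np.float64(-0.87), 'yaw': np.float64(0.0)}
```

View pics/w7.png

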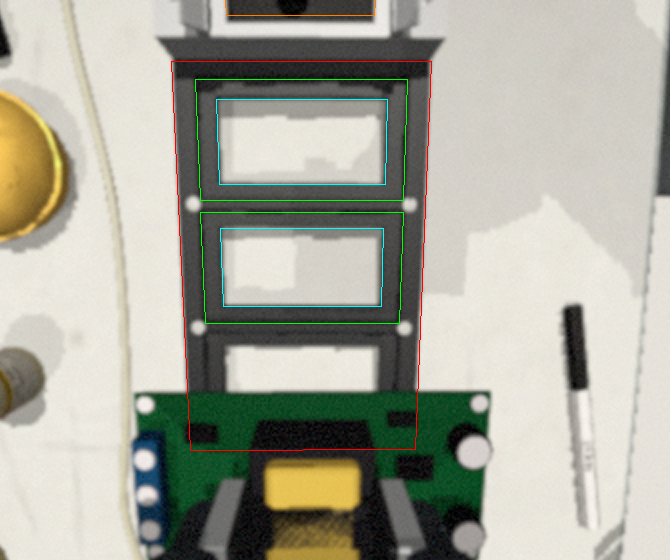

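Overlay: the fitted pallet edges (red, green and cyan) match the plate, pockets and openings to about 1 mm. The board edge in hand lies at row 392 in the crop. I'll check the board's offset in the gripper and then go to bay_c.

```bash
cat >> h.py <<'E'
C0=np.array([.5244,.2345]);A0=np.radians(-2.2);EX=np.array([np.cos(A0),np.sin(A0)]);EY=np.array([-np.sin(A0),np.cos(A0)])
def pal(u,v): return C0+u*EX+v*EY
E
python3 - <<'E'
from h import *
m=imaging.camera_model('wrist');p,r,s=tcp()
P=pix2w(m,[[(330+135)/2,392/2],[(330+490)/2,392.5/2]],p[2]+.0118+.0024)
print(P,p); T=r.inv().apply(P-p);print('edge in tool',T, 'angle deg',np.degrees(np.arctan2(*(T[1]-T[0])[[0,1]])))
t=pal(0,.062);print(t);goto(t[0],t[1],.0122,177.8)
E
```

```text
[[0.5681 0.2559 0.1992]
 [0.473  0.2597 0.1992]] [0.5225 0.2836 0.185 ]
edge in tool [[ 0.0259 -0.0466 -0.0142]
 [ 0.0258  0.0485 -0.0142]] angle deg -0.10810420983816403
[0.5268 0.2965]
{'shift_cm': array([-1.3 , -0.38, 17.28]), 'ty_deg': np.float64(177.8), 'q6': np.float64(-0.87), 'yaw': np.float64(-0.0)}
```

Call:
send_rows(motion=[{"translation": [-1.4, -0.45, 2], "yaw": 0, "fingers": 1.5}, {"translation": [-1.4, -0.45, 6], "yaw": 0, "fingers": 1.5}, {"translation": [-1.4, -0.45, 10], "yaw": 0, "fingers": 1.5}, {"translation": [-1.4, -0.45, 13.5], "yaw": 0, "fingers": 1.5}, {"translation": [-1.4, -0.45, 15], "yaw": 0, "fingers": 1.5}, {"translation": [-1.4, -0.45, 15.8], "yaw": 0, "fingers": 1.5}, {"translation": [-1.4, -0.45, 15.8], "yaw": 0, "fingers": 1.5}])

```text
t: 14.1
position: [0.5279, 0.2979, 0.0276]
tool_rot: [-0.693, 0.721, -0.0, 0.0]
contact_force: [-0.3, -0.0, -0.6]
width: 0.33
finger_force: 49.9
```

Call:
send_rows(motion=[{"translation": [0, 0, 0.4], "yaw": 0, "fingers": 1.5}, {"translation": [0, 0, 0.8], "yaw": 0, "fingers": 1.5}, {"translation": [0, 0, 1.2], "yaw": 0, "fingers": 1.5}, {"translation": [0, 0, 1.4], "yaw": 0, "fingers": 1.5}, {"translation": [0, 0, 1.4], "yaw": 0, "fingers": 1.5}])

```text
t: 14.6
position: [0.5273, 0.2981, 0.0125]
tool_rot: [-0.694, 0.72, -0.0, -0.0]
contact_force: [0.4, 0.7, -0.6]
width: 0.33
finger_force: 49.9
```

Call:
send_rows(motion=[{"translation": [0, 0, 0.03], "yaw": 0, "fingers": 4.2}, {"translation": [0, 0, 0], "yaw": 0, "fingers": 4.2}, {"translation": [0, 0, 0], "yaw": 0, "fingers": 4.2}, {"translation": [0, 0, -2], "yaw": 0, "fingers": 4.2}, {"translation": [0, 0, -6], "yaw": 0, "fingers": 4.6}, {"translation": [0, 0, -11], "yaw": 0, "fingers": 4.6}, {"translation": [0, 0, -16], "yaw": 0, "fingers": 4.6}, {"translation": [0, 0, -18], "yaw": 0, "fingers": 4.6}])

```text
t: 15.4
position: [0.5292, 0.2988, 0.1999]
tool_rot: [-0.694, 0.72, -0.001, 0.004]
contact_force: [0.4, -0.9, 1.4]
width: 0.541
finger_force: 0.0
```

```bash
python3 - <<'E'
from h import *
im=imaging.capture('top');m=imaging.camera_model('top')
for c in cut_out('top','board_1'): print(round(c['conf'],2),c['xy'],rect(c['pixels'],m,.01))
for c in cut_out('top','bridge'): print('br',round(c['conf'],2),c['xy'],rect(c['pixels'],m,.015))
m=imaging.camera_model('wrist');imaging.capture('wrist')
for c in cut_out('wrist','board_1'): print('w',round(c['conf'],2),c['xy'],rect(c['pixels'],m,.027),c['pixels'].sum())
p,r,s=tcp();print(p)
goto(.5755,-.2945,.24,98.3)
E
```

```text
0.64 [261.7, 201.7] ((529.3851318359375, 303.01702880859375), (49.00236511230469, 94.5599365234375), 89.55023193359375)
0.52 [421.0, 183.7] ((575.4046020507812, -294.1947326660156), (50.27018737792969, 91.80841827392578), 10.130208015441895)
br 0.93 [390.8, 201.5] ((522.4366455078125, -176.76976013183594), (74.60726928710938, 254.7270050048828), 88.79437255859375)
w 0.7 [322.8, 177.0] ((526.2550048828125, 297.3389892578125), (51.00992965698242, 97.32064056396484), 89.4464111328125) 3929
[0.5271 0.2982 0.1917]
{'shift_cm': array([59.04, -7.08, -4.8 ]), 'ty_deg': np.float64(177.8), 'q6': np.float64(-0.88), 'yaw': np.float64(79.5)}
```

Call:
send_rows(motion=[{"translation": [29.5, -3.5, -4.8], "yaw": 40, "fingers": 4.6}, {"translation": [29.5, -3.5, -4.8], "yaw": 40, "fingers": 4.6}, {"translation": [29.5, -3.5, -4.8], "yaw": 40, "fingers": 4.6}, {"translation": [29.5, -3.5, -4.8], "yaw": 40, "fingers": 4.6}, {"translation": [29.5, -3.5, -4.8], "yaw": 40, "fingers": 4.6}, {"translation": [29.5, -3.5, -4.8], "yaw": 40, "fingers": 4.6}, {"translation": [59, -7.1, -2], "yaw": 79.5, "fingers": 4.6}, {"translation": [59, -7.1, -2], "yaw": 79.5, "fingers": 4.6}, {"translation": [59, -7.1, -2], "yaw": 79.5, "fingers": 4.6}, {"translation": [59, -7.1, -2], "yaw": 79.5, "fingers": 4.6}, {"translation": [59, -7.1, -2], "yaw": 79.5, "fingers": 4.6}, {"translation": [59, -7.1, -2], "yaw": 79.5, "fingers": 4.6}])

```text
t: 16.85
position: [0.5753, -0.2959, 0.2107]
tool_rot: [-0.071, 0.997, 0.0, -0.001]
contact_force: [1.3, 0.1, 1.2]
width: 0.539
finger_force: 0.0
```

Call:
send_rows(motion=[{"translation": [0, 0, 2], "yaw": 0, "fingers": 4.6}, {"translation": [0, 0, 4], "yaw": 0, "fingers": 4.6}, {"translation": [0, 0, 4], "yaw": 0, "fingers": 4.6}, {"translation": [0, 0, 4], "yaw": 0, "fingers": 4.6}])

```text
t: 17.25
position: [0.5755, -0.294, 0.1721]
tool_rot: [-0.073, 0.997, 0.0, -0.001]
contact_force: [1.3, 0.3, 0.9]
width: 0.539
finger_force: 0.0
```

```bash
python3 - <<'E'
from h import *
p,r,s=tcp();print(p,s['t'])
m=imaging.camera_model('wrist');im=imaging.capture('wrist');cv2.imwrite('pics/w8.png',im)
for c in cut_out('wrist','board_1'): print('w',round(c['conf'],2),c['xy'],rect(c['pixels'],m,.003),c['pixels'].sum())
h=cv2.cvtColor(im,cv2.COLOR_BGR2HSV)
y=cv2.inRange(h,(15,90,60),(32,255,255));y[:,:250]=0;y[:,390:]=0;ys,xs=np.nonzero(y);print(xs.min(),xs.max(),ys.min(),ys.max(),len(xs))
q=[(xs.min()+xs.max())/2,(ys.min()+ys.max())/2];P=pix2w(m,q,.03)[0];print(P);goto(P[0],P[1],-.0118,98.3)
E
```

```text
[ 0.5755 -0.294   0.1721] 17.25
w 0.79 [321.7, 178.1] ((573.6028442382812, -296.2723693847656), (50.52138900756836, 98.09507751464844), 8.324782371520996) 3956
272 331 166 276 805
[ 0.6184 -0.3093  0.03  ]
{'shift_cm': array([-3.91, -2.11, 18.61]), 'ty_deg': np.float64(98.4), 'q6': np.float64(-1.26), 'yaw': np.float64(0.1)}
```

Call:
send_rows(motion=[{"translation": [0.1, -0.05, 4], "yaw": 0, "fingers": 4.6}, {"translation": [0.1, -0.05, 8], "yaw": 0, "fingers": 4.6}, {"translation": [0.1, -0.05, 12], "yaw": 0, "fingers": 4.6}, {"translation": [0.1, -0.05, 15], "yaw": 0, "fingers": 4.6}, {"translation": [0.1, -0.05, 17], "yaw": 0, "fingers": 4.6}, {"translation": [0.1, -0.05, 18.4], "yaw": 0, "fingers": 4.6}, {"translation": [0.1, -0.05, 18.4], "yaw": 0, "fingers": 4.6}, {"translation": [0.1, -0.05, 18.4], "yaw": 0, "fingers": 4.6}])

```text
t: 18.15
position: [0.5761, -0.2949, -0.0094]
tool_rot: [-0.073, 0.997, -0.001, 0.001]
contact_force: [0.1, -0.9, 0.8]
width: 0.538
finger_force: 0.0
```

Call:
send_rows(motion=[{"translation": [0, 0, 0], "yaw": 0, "fingers": 1.5}, {"translation": [0, 0, 0], "yaw": 0, "fingers": 1.5}, {"translation": [0, 0, 0], "yaw": 0, "fingers": 1.5}, {"translation": [0, 0, 0], "yaw": 0, "fingers": 1.5}, {"translation": [0, 0, 0], "yaw": 0, "fingers": 1.5}], squeeze=50)

```text
t: 18.65
position: [0.5765, -0.2952, -0.0086]
tool_rot: [-0.073, 0.997, -0.001, 0.002]
contact_force: [-0.3, 0.6, 5.9]
width: 0.324
finger_force: 49.5
```

Call:
send_rows(motion=[{"translation": [0, 0, -3], "yaw": 0, "fingers": 1.5}, {"translation": [0, 0, -6], "yaw": 0, "fingers": 1.5}, {"translation": [0, 0, -10], "yaw": 0, "fingers": 1.5}, {"translation": [0, 0, -14], "yaw": 0, "fingers": 1.5}, {"translation": [0, 0, -18], "yaw": 0, "fingers": 1.5}, {"translation": [0, 0, -20], "yaw": 0, "fingers": 1.5}, {"translation": [0, 0, -20], "yaw": 0, "fingers": 1.5}])

```text
t: 19.35
position: [0.5765, -0.2954, 0.1939]
tool_rot: [-0.072, 0.997, -0.001, 0.003]
contact_force: [0.2, 0.9, -0.5]
width: 0.33
finger_force: 35.7
```

```bash
python3 - <<'E'
from h import *
p,r,s=tcp();print(p,s['width'],s['finger_force'])
t=pal(0,0);print(t);goto(t[0],t[1]-.008,.19,177.8)
E
```

```text
[ 0.5765 -0.2954  0.1939] 0.33002666513658385 35.742929577827454
[0.5244 0.2345]
{'shift_cm': array([-2.39, 52.39,  0.23]), 'ty_deg': np.float64(98.3), 'q6': np.float64(-1.26), 'yaw': np.float64(-79.5)}
```

Call:
send_rows(motion=[{"translation": [0, 0, 0], "yaw": 0, "fingers": 1.5}, {"translation": [0, 0, 0], "yaw": 0, "fingers": 1.5}, {"translation": [0, 0, 0], "yaw": 0, "fingers": 1.5}], squeeze=60)

```text
t: 19.65
position: [0.5746, -0.2944, 0.1871]
tool_rot: [-0.073, 0.997, 0.0, -0.001]
contact_force: [-0.7, 0.4, -1.1]
width: 0.319
finger_force: 59.1
```

Call:
send_rows(motion=[{"translation": [-1.2, 26, 0], "yaw": -40, "fingers": 1.5}, {"translation": [-1.2, 26, 0], "yaw": -40, "fingers": 1.5}, {"translation": [-1.2, 26, 0], "yaw": -40, "fingers": 1.5}, {"translation": [-1.2, 26, 0], "yaw": -40, "fingers": 1.5}, {"translation": [-1.2, 26, 0], "yaw": -40, "fingers": 1.5}, {"translation": [-1.2, 26, 0], "yaw": -40, "fingers": 1.5}, {"translation": [-2.4, 52.4, 0.2], "yaw": -79.5, "fingers": 1.5}, {"translation": [-2.4, 52.4, 0.2], "yaw": -79.5, "fingers": 1.5}, {"translation": [-2.4, 52.4, 0.2], "yaw": -79.5, "fingers": 1.5}, {"translation": [-2.4, 52.4, 0.2], "yaw": -79.5, "fingers": 1.5}, {"translation": [-2.4, 52.4, 0.2], "yaw": -79.5, "fingers": 1.5}, {"translation": [-2.4, 52.4, 0.2], "yaw": -79.5, "fingers": 1.5}])

```text
t: 20.85
position: [0.5219, 0.2307, 0.1853]
tool_rot: [-0.695, 0.719, 0.0, -0.001]
contact_force: [-0.0, -0.6, -0.9]
width: 0.317
finger_force: 59.4
```

Call:
send_rows(motion=[{"translation": [0, 0, 0], "yaw": 0, "fingers": 1.5}, {"translation": [0, 0, 0], "yaw": 0, "fingers": 1.5}, {"translation": [0, 0, 0], "yaw": 0, "fingers": 1.5}])

```text
t: 21.15
position: [0.5234, 0.226, 0.1869]
tool_rot: [-0.693, 0.721, -0.0, -0.0]
contact_force: [-0.0, 0.1, -0.7]
width: 0.32
finger_force: 59.4
```

```bash
python3 - <<'E'
from h import *
p,r,s=tcp();print(p,s['t'],s['width'],s['finger_force'])
m=imaging.camera_model('wrist');im=imaging.capture('wrist');cv2.imwrite('pics/w9.png',im)
h=cv2.cvtColor(im,cv2.COLOR_BGR2HSV)
g=cv2.inRange(h,(45,80,15),(85,255,255));g[:150]=0;g[:,:200]=0;g[:,440:]=0
g=cv2.morphologyEx(g,cv2.MORPH_OPEN,np.ones((3,3)))
cols=[c for c in range(235,410,5) if g[:,c].any()]
E=np.array([[c,np.nonzero(g[:,c])[0].min()] for c in cols])
print(E.T)
for c in cut_out('wrist','board_1'): 
    mk=c['pixels'];ys,xs=np.nonzero(mk);print(round(c['conf'],2),c['xy'],xs.min(),xs.max(),ys.min(),ys.max(), rect(mk,m,p[2]+.011))
t=pal(0,0);goto(t[0],t[1],.0154,177.8)
E
```

```text
[0.5234 0.226  0.1869] 21.15 0.31966021225240454 59.39581096172333
[[240 245 250 255 260 265 270 275 280 285 290 295 300 305 310 315 320 325
  330 335 340 345 350 355 360 365 370 375 380 385 390 395 400 405]
 [201 191 191 191 191 190 190 190 190 191 191 191 191 191 191 191 191 191
  191 191 191 191 191 190 190 189 190 190 191 191 191 191 200 201]]
0.82 [324.2, 224.7] 231 410 188 284 ((522.7904663085938, 225.43809509277344), (57.96732711791992, 100.11541748046875), 87.71488952636719)
{'shift_cm': array([-0.85, -0.07, 17.17]), 'ty_deg': np.float64(177.7), 'q6': np.float64(-0.8), 'yaw': np.float64(-0.1)}
```

```bash
python3 - <<'E'
from h import *
m=imaging.camera_model('wrist');p,r,s=tcp()
for o in(.0088,.0118,.014):
    P=pix2w(m,[[231.5,190],[410,190]],p[2]+o+.0024);T=r.inv().apply(P-p);print(o,T,np.linalg.norm(T[1]-T[0]))
E
```

```text
0.0088 [[ 0.0285 -0.0478 -0.0112]
 [ 0.0285  0.0491 -0.0112]] 0.09693691902724796
0.0118 [[ 0.0292 -0.047  -0.0142]
 [ 0.0292  0.0483 -0.0142]] 0.09521682855753429
0.014 [[ 0.0297 -0.0463 -0.0164]
 [ 0.0297  0.0476 -0.0164]] 0.09395542887974434
```

Call:
send_rows(motion=[{"translation": [-1.2, -0.1, 2], "yaw": 0, "fingers": 1.5}, {"translation": [-1.2, -0.1, 6], "yaw": 0, "fingers": 1.5}, {"translation": [-1.2, -0.1, 10], "yaw": 0, "fingers": 1.5}, {"translation": [-1.2, -0.1, 13.5], "yaw": 0, "fingers": 1.5}, {"translation": [-1.2, -0.1, 15], "yaw": 0, "fingers": 1.5}, {"translation": [-1.2, -0.1, 15.6], "yaw": 0, "fingers": 1.5}, {"translation": [-1.2, -0.1, 15.6], "yaw": 0, "fingers": 1.5}])

```text
t: 21.95
position: [0.5251, 0.239, 0.0317]
tool_rot: [-0.693, 0.721, -0.0, 0.0]
contact_force: [0.4, 0.9, -0.5]
width: 0.319
finger_force: 59.4
```

Call:
send_rows(motion=[{"translation": [0, 0, 0.4], "yaw": 0, "fingers": 1.5}, {"translation": [0, 0, 0.8], "yaw": 0, "fingers": 1.5}, {"translation": [0, 0, 1.1], "yaw": 0, "fingers": 1.5}, {"translation": [0, 0, 1.1], "yaw": 0, "fingers": 1.5}])

```text
t: 22.35
position: [0.5243, 0.2392, 0.0197]
tool_rot: [-0.694, 0.72, 0.0, -0.0]
contact_force: [0.4, -0.1, -1.2]
width: 0.317
finger_force: 59.4
```

Call:
send_rows(motion=[{"translation": [0, 0, 0.2], "yaw": 0, "fingers": 1.5}, {"translation": [0, 0, 0.4], "yaw": 0, "fingers": 1.5}, {"translation": [0, 0, 0.4], "yaw": 0, "fingers": 1.5}])

```text
t: 22.65
position: [0.5244, 0.2392, 0.0157]
tool_rot: [-0.694, 0.72, -0.0, -0.0]
contact_force: [0.3, 0.4, -1.7]
width: 0.315
finger_force: 59.4
```

Call:
send_rows(motion=[{"translation": [0, 0, 0.1], "yaw": 0, "fingers": 1.5}, {"translation": [0, 0, 0.2], "yaw": 0, "fingers": 1.5}, {"translation": [0, 0, 0.2], "yaw": 0, "fingers": 1.5}])

```text
t: 22.95
position: [0.5249, 0.2393, 0.0155]
tool_rot: [-0.694, 0.72, -0.0, 0.0]
contact_force: [-3.4, -0.8, 7.0]
width: 0.32
finger_force: 60.4
```

Call:
send_rows(motion=[{"translation": [0, 0, 0], "yaw": 0, "fingers": 4.2}, {"translation": [0, 0, 0], "yaw": 0, "fingers": 4.2}, {"translation": [0, 0, 0], "yaw": 0, "fingers": 4.2}, {"translation": [0, 0, -2], "yaw": 0, "fingers": 4.2}, {"translation": [0, 0, -6], "yaw": 0, "fingers": 4.6}, {"translation": [0, 0, -11], "yaw": 0, "fingers": 4.6}, {"translation": [0, 0, -16], "yaw": 0, "fingers": 4.6}, {"translation": [2, 0, -18], "yaw": 0, "fingers": 4.6}, {"translation": [2, 0, -18], "yaw": 0, "fingers": 4.6}])

```text
t: 23.85
position: [0.5254, 0.2187, 0.199]
tool_rot: [-0.693, 0.721, -0.001, 0.004]
contact_force: [0.6, -0.1, 0.0]
width: 0.537
finger_force: 0.0
```

```bash
python3 - <<'E'
from h import *
p,r,s=tcp();print(p,s['t'])
m=imaging.camera_model('wrist');im=imaging.capture('wrist');cv2.imwrite('pics/w10.png',im)
for c in cut_out('wrist','board_1'): print('w',round(c['conf'],2),c['xy'],rect(c['pixels'],m,.027),c['pixels'].sum())
print(pal(0,0),pal(0,.062))
imaging.capture('top');mt=imaging.camera_model('top')
for c in cut_out('top','board_1'): print('t',round(c['conf'],2),c['xy'],rect(c['pixels'],mt,.027))
for c in cut_out('top','bridge'): print('br',round(c['conf'],2),c['xy'],rect(c['pixels'],mt,.015))
goto(.522,-.177,.2,90)
E
```

```text
[0.5254 0.2187 0.199 ] 23.85
w 0.98 [322.8, 247.0] ((526.5750122070312, 300.11676025390625), (54.20689392089844, 96.14029693603516), 87.06246185302734) 3251
w 0.55 [325.7, 192.4] ((524.2401123046875, 235.8546905517578), (48.89142990112305, 97.360107421875), 87.85025787353516) 3658
[0.5244 0.2345] [0.5268 0.2965]
t 0.56 [283.3, 204.8] ((506.1777038574219, 224.61082458496094), (21.51082992553711, 53.32466506958008), 81.19212341308594)
t 0.55 [303.9, 202.7] ((526.1004638671875, 192.5086212158203), (262.6347961425781, 129.84786987304688), 88.93827056884766)
t 0.37 [266.1, 207.8] ((490.6904602050781, 291.2718200683594), (22.324798583984375, 18.5056209564209), 88.93466186523438)
br 0.8 [389.2, 200.9] ((522.705810546875, -177.1898193359375), (75.4571533203125, 254.70550537109375), 89.76493072509766)
{'shift_cm': array([39.6 , -1.38, -0.74]), 'ty_deg': np.float64(177.8), 'q6': np.float64(-0.79), 'yaw': np.float64(87.8)}
```

Call:
send_rows(motion=[{"translation": [20, -0.7, -2], "yaw": 44, "fingers": 5}, {"translation": [20, -0.7, -2], "yaw": 44, "fingers": 5}, {"translation": [20, -0.7, -2], "yaw": 44, "fingers": 5}, {"translation": [20, -0.7, -2], "yaw": 44, "fingers": 5}, {"translation": [20, -0.7, -2], "yaw": 44, "fingers": 5}, {"translation": [39.6, 2, -2], "yaw": 87.8, "fingers": 5}, {"translation": [39.6, 2, -2], "yaw": 87.8, "fingers": 5}, {"translation": [39.6, 2, -2], "yaw": 87.8, "fingers": 5}, {"translation": [39.6, 2, -2], "yaw": 87.8, "fingers": 5}, {"translation": [39.6, 2, -2], "yaw": 87.8, "fingers": 5}, {"translation": [39.6, 2, -2], "yaw": 87.8, "fingers": 5}, {"translation": [39.6, 2, -2], "yaw": 87.8, "fingers": 5}])

```text
t: 25.3
position: [0.4883, -0.1759, 0.2126]
tool_rot: [0.0, 1.0, 0.0, -0.001]
contact_force: [0.0, -0.7, 0.1]
width: 0.586
finger_force: 0.0
```

```bash
python3 - <<'E'
from h import *
p,r,s=tcp();print(p,s['t'])
m=imaging.camera_model('wrist');im=imaging.capture('wrist');cv2.imwrite('pics/w11.png',im)
for c in cut_out('wrist','bridge'): print('w',round(c['conf'],2),c['xy'],rect(c['pixels'],m,.015),c['pixels'].sum())
for c in recognise('wrist','bridge_handle'): print('h',round(c['conf'],2),c['xy'],pix2w(m,c['xy'],.05))
for c in recognise('wrist','bridge_slot'): print('s',round(c['conf'],2),c['xy'],pix2w(m,c['xy'],.015))
E
```

```text
[ 0.4883 -0.1759  0.2126] 25.3
w 0.97 [323.3, 182.7] ((518.7066650390625, -178.0353240966797), (70.86487579345703, 259.23638916015625), 88.5867919921875) 11648
h 0.7 [318.1, 185.4] [[ 0.4945 -0.18    0.05  ]]
```

View pics/w11.png

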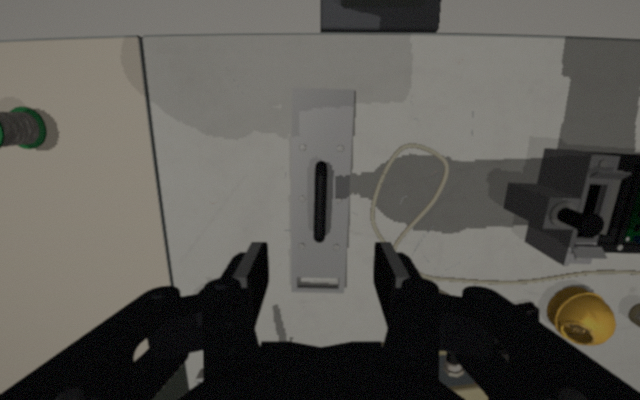

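The picture shows the bridge along x with its slot at the far (+x) end at (320,283), and the handle from (321,162) to (319,241). The bridge therefore needs a -90° turn in world, so I'll grip it with the tool turned half round.

```bash
python3 - <<'E'
from h import *
m=imaging.camera_model('wrist');im=cv2.imread('pics/w11.png')
P=pix2w(m,[[294.5,89],[356,90],[345,291],[291.5,291]],.015);print(P,P.mean(0),(P[2]+P[3]-P[0]-P[1])/2)
g=cv2.cvtColor(im,cv2.COLOR_BGR2GRAY)[155:248,308:334]<45
n,l,st,ce=cv2.connectedComponentsWithStats(g.astype(np.uint8));i=1+st[1:,4].argmax();print(st[i],ce[i])
full=np.zeros((400,640),bool);full[155:248,308:334]=l==i
print(rect(full,m,.048))
sl=pix2w(m,[320,282],.015);print('slot',sl)
E
```

```text
[[ 0.3922 -0.2062  0.015 ]
 [ 0.3931 -0.137   0.015 ]
 [ 0.6458 -0.144   0.015 ]
 [ 0.646  -0.215   0.015 ]] [ 0.5193 -0.1755  0.015 ] [ 0.2533 -0.0079  0.    ]
[  6   7  13  80 889] [12.1282 45.9854]
((515.67333984375, -177.16854858398438), (12.971765518188477, 91.61405181884766), 88.63036346435547)
slot [[ 0.6326 -0.1772  0.015 ]]
```

Call:
send_rows(motion=[{"translation": [-3.2, 0, 0], "yaw": -90, "fingers": 4}, {"translation": [-3.2, 0, 0], "yaw": -90, "fingers": 4}, {"translation": [-3.2, 0, 0], "yaw": -90, "fingers": 4}, {"translation": [-3.2, 0, 0], "yaw": -90, "fingers": 4}, {"translation": [-3.2, 0, 0], "yaw": -90, "fingers": 4}, {"translation": [-3.2, 0, 0], "yaw": -90, "fingers": 4}, {"translation": [-3.2, 0, 0], "yaw": -90, "fingers": 4}, {"translation": [-3.2, 0, 0], "yaw": -90, "fingers": 4}, {"translation": [-3.2, 0, 0], "yaw": -90, "fingers": 4}, {"translation": [-3.2, 0, 0], "yaw": -90, "fingers": 4}, {"translation": [-3.2, 0, 0], "yaw": -90, "fingers": 4}])

```text
t: 26.6
position: [0.5208, -0.1752, 0.2138]
tool_rot: [0.71, -0.705, -0.0, 0.0]
contact_force: [0.3, -0.4, 0.5]
width: 0.47
finger_force: 0.0
```

Call:
send_rows(motion=[{"translation": [0, 0, 0], "yaw": -88.5, "fingers": 4}, {"translation": [0, 0, 0], "yaw": -88.5, "fingers": 4}, {"translation": [0, 0, 0], "yaw": -88.5, "fingers": 4}, {"translation": [0, 0, 0], "yaw": -88.5, "fingers": 4}, {"translation": [0, 0, 0], "yaw": -88.5, "fingers": 4}, {"translation": [0, 0, 0], "yaw": -88.5, "fingers": 4}, {"translation": [0, 0, 0], "yaw": -88.5, "fingers": 4}, {"translation": [0, 0, 0], "yaw": -88.5, "fingers": 4}, {"translation": [0, 0, 0], "yaw": -88.5, "fingers": 4}, {"translation": [0, 0, 0], "yaw": -88.5, "fingers": 4}, {"translation": [0, 0, 0], "yaw": -88.5, "fingers": 4}, {"translation": [0, 0, 0], "yaw": -88.5, "fingers": 4}])

```text
t: 27.8
position: [0.5208, -0.1752, 0.2138]
tool_rot: [1.0, -0.012, -0.0, 0.0]
contact_force: [0.5, 0.1, -0.2]
width: 0.465
finger_force: 0.0
```

```bash
python3 - <<'E'
from h import *
p,r,s=tcp();print(p,s['t'],s['qpos'])
m=imaging.camera_model('wrist');im=imaging.capture('wrist');cv2.imwrite('pics/w12.png',im)
for c in cut_out('wrist','bridge'): print('w',round(c['conf'],2),c['xy'],rect(c['pixels'],m,.015),c['pixels'].sum())
g=cv2.cvtColor(im,cv2.COLOR_BGR2GRAY)
q=w2pix(m,[[.520,-.177,.05]])[0].astype(int);print(q)
sub=(g[q[1]-60:q[1]+60,q[0]-15:q[0]+15]<45)
n,l,st,ce=cv2.connectedComponentsWithStats(sub.astype(np.uint8));i=1+st[1:,4].argmax();print(st[i],ce[i])
full=np.zeros((400,640),bool);full[q[1]-60:q[1]+60,q[0]-15:q[0]+15]=l==i;print(rect(full,m,.048))
goto(.520,-.177,.001,88.5)
E
```

```text
[ 0.5208 -0.1752  0.2138] 27.8 [ 0.0412 -0.0907 -0.0076  0.0001 -1.6542  1.5055]
w 0.73 [322.6, 167.3] ((517.9882202148438, -177.9209747314453), (71.44017791748047, 255.54173278808594), 88.6121826171875) 11674
w 0.33 [60.0, 175.0] ((510.5723876953125, 139.78468322753906), (173.18673706054688, 162.0633087158203), 73.63633728027344) 10191
w 0.17 [459.2, 24.0] ((671.7505493164062, -323.1925354003906), (56.90556716918945, 63.287353515625), 31.691722869873047) 1970
[321 178]
[ 10  17  13  82 885] [16.0994 57.2689]
((521.15966796875, -177.86972045898438), (12.712668418884277, 90.12370300292969), 87.73625183105469)
{'shift_cm': array([-0.07,  0.16, 21.28]), 'ty_deg': np.float64(-91.5), 'q6': np.float64(1.5), 'yaw': np.float64(-0.0)}
```

Call:
send_rows(motion=[{"translation": [-0.2, 0.22, 4], "yaw": 0, "fingers": 4}, {"translation": [-0.2, 0.22, 8], "yaw": 0, "fingers": 4}, {"translation": [-0.2, 0.22, 12], "yaw": 0, "fingers": 4}, {"translation": [-0.2, 0.22, 16], "yaw": 0, "fingers": 4}, {"translation": [-0.2, 0.22, 19], "yaw": 0, "fingers": 4}, {"translation": [-0.2, 0.22, 20.5], "yaw": 0, "fingers": 4}, {"translation": [-0.2, 0.22, 21.2], "yaw": 0, "fingers": 4}, {"translation": [-0.2, 0.22, 21.2], "yaw": 0, "fingers": 4}])

```text
t: 28.7
position: [0.5189, -0.1779, 0.0023]
tool_rot: [1.0, -0.013, 0.0, 0.0]
contact_force: [0.5, 0.2, 0.9]
width: 0.469
finger_force: 0.0
```

Call:
send_rows(motion=[{"translation": [0, 0, 0], "yaw": 0, "fingers": 0}, {"translation": [0, 0, 0], "yaw": 0, "fingers": 0}, {"translation": [0, 0, 0], "yaw": 0, "fingers": 0}, {"translation": [0, 0, 0], "yaw": 0, "fingers": 0}, {"translation": [0, 0, 0], "yaw": 0, "fingers": 0}, {"translation": [0, 0, 0], "yaw": 0, "fingers": 0}], squeeze=110)

```text
t: 29.3
position: [0.52, -0.1779, 0.0042]
tool_rot: [1.0, -0.013, 0.002, 0.0]
contact_force: [-1.6, 2.8, 7.3]
width: 0.108
finger_force: 108.1
```

Call:
send_rows(motion=[{"translation": [0, 0, -1], "yaw": 0, "fingers": 0}, {"translation": [0, 0, -3], "yaw": 0, "fingers": 0}, {"translation": [0, 0, -6], "yaw": 0, "fingers": 0}, {"translation": [0, 0, -10], "yaw": 0, "fingers": 0}, {"translation": [0, 0, -14], "yaw": 0, "fingers": 0}, {"translation": [0, 0, -18], "yaw": 0, "fingers": 0}, {"translation": [0, 0, -18], "yaw": 0, "fingers": 0}, {"translation": [0, 0, -18], "yaw": 0, "fingers": 0}])

```text
t: 30.1
position: [0.5187, -0.1774, 0.182]
tool_rot: [1.0, -0.013, 0.0, -0.001]
contact_force: [-0.2, -0.2, -5.3]
width: 0.108
finger_force: 108.2
```

Call:
send_rows(motion=[{"translation": [-0.3, -20, -1], "yaw": 45, "fingers": 0}, {"translation": [-0.3, -20, -1], "yaw": 45, "fingers": 0}, {"translation": [-0.3, -20, -1], "yaw": 45, "fingers": 0}, {"translation": [-0.3, -20, -1], "yaw": 45, "fingers": 0}, {"translation": [-0.3, -20, -1], "yaw": 45, "fingers": 0}, {"translation": [-0.3, -20, -1], "yaw": 45, "fingers": 0}, {"translation": [-0.5, -41.2, -1], "yaw": 90.7, "fingers": 0}, {"translation": [-0.5, -41.2, -1], "yaw": 90.7, "fingers": 0}, {"translation": [-0.5, -41.2, -1], "yaw": 90.7, "fingers": 0}, {"translation": [-0.5, -41.2, -1], "yaw": 90.7, "fingers": 0}, {"translation": [-0.5, -41.2, -1], "yaw": 90.7, "fingers": 0}, {"translation": [-0.5, -41.2, -1], "yaw": 90.7, "fingers": 0}])

```text
t: 31.3
position: [0.5224, 0.2369, 0.1876]
tool_rot: [-0.693, 0.721, 0.001, -0.003]
contact_force: [0.7, -0.5, -5.3]
width: 0.111
finger_force: 108.6
```

Call:
send_rows(motion=[{"translation": [0, 0, 0], "yaw": 0, "fingers": 0}, {"translation": [0, 0, 0], "yaw": 0, "fingers": 0}, {"translation": [0, 0, 0], "yaw": 0, "fingers": 0}, {"translation": [0, 0, 0], "yaw": 0, "fingers": 0}])

```text
t: 31.7
position: [0.5243, 0.2335, 0.1917]
tool_rot: [-0.694, 0.72, 0.0, -0.0]
contact_force: [0.2, -0.6, -3.6]
width: 0.11
finger_force: 108.6
```

```bash
python3 - <<'E'
from h import *
p,r,s=tcp();print(p,s['t'],s['width'],s['finger_force'],s['contact_force'])
m=imaging.camera_model('wrist');im=imaging.capture('wrist');cv2.imwrite('pics/w13.png',im)
for c in cut_out('wrist','bridge'): 
    print('w',round(c['conf'],2),c['xy'],rect(c['pixels'],m,p[2]+.011),c['pixels'].sum())
    mk=c['pixels']; 
    for row in range(0,200,20):
        x=np.nonzero(mk[row])[0]
        if len(x): print(row,x.min(),x.max())
t=pal(0,0);goto(t[0],t[1],.063,177.8)
big=cv2.convertScaleAbs(im,alpha=1.6)[0:300,180:460];cv2.imwrite('pics/w13c.png',cv2.resize(big,None,fx=2,fy=2,interpolation=cv2.INTER_CUBIC))
E
```

```text
[0.5243 0.2335 0.1917] 31.7 0.10959106698916335 108.59623789787292 [ 0.2006 -0.5653 -3.6446]
w 0.66 [319.8, 143.7] ((523.2617797851562, 208.9966278076172), (193.23593139648438, 71.43312072753906), 87.67918395996094) 34166
0 248 395
20 247 394
40 249 392
60 250 392
80 251 390
100 251 389
120 253 388
140 252 388
160 254 386
180 254 385
{'shift_cm': array([-0.08, -0.01, 12.89]), 'ty_deg': np.float64(177.8), 'q6': np.float64(-0.81), 'yaw': np.float64(0.0)}
```

View pics/w13c.png

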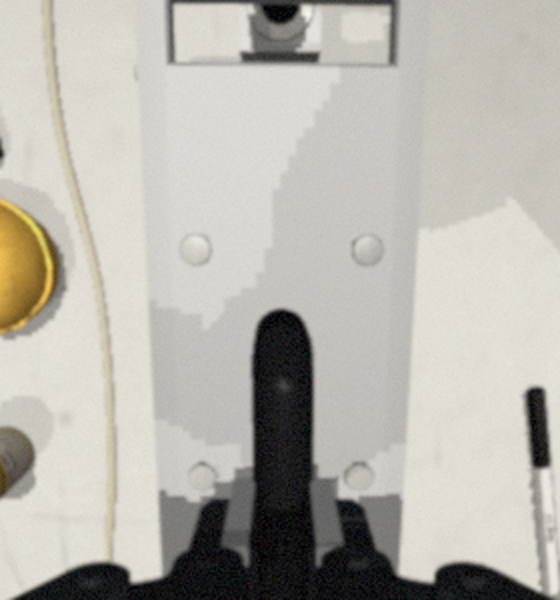

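The crop shows the bridge in hand, level with the pallet, with the slot's inner edge at px (265–377, 32) and the pin behind it. I'll compute the bridge's offset in the tool.

```bash
python3 - <<'E'
from h import *
m=imaging.camera_model('wrist');p,r,s=tcp();print(p)
im=cv2.imread('pics/w13.png');g=cv2.cvtColor(im,cv2.COLOR_BGR2GRAY).astype(int)
print(g[24:42,320], g[24:42,290],g[24:42,345]); print(g[15,255:275],g[15,368:392])
for o in(-.002,.0008,.0028,.005):
    Z=p[2]+o+.008
    L=pix2w(m,[[x,y] for y,x in((40,249),(100,251.3),(180,254.3))],Z);Rr=pix2w(m,[[x,y] for y,x in((40,392.5),(100,389.5),(180,385.5))],Z)
    TL=r.inv().apply(L-p);TR=r.inv().apply(Rr-p)
    S=r.inv().apply(pix2w(m,[[265,32],[377.5,32]],Z)-p)
    print(o,'widths',(TR-TL)[:,1],'mid y',((TR+TL)/2)[:,1],'slot',S[:,:2].ravel())
E
```

```text
[0.5243 0.2337 0.1919]
[ 65  59  46  35  33  38  55  79 109 126 133 136 135 135 135 137 135 137] [135 137 135 133 126 121 116 112 114 128 135 135 136 137 136 135 137 134] [125 122 123 122 123 122 120 115 109 123 132 135 136 135 136 136 135 132]
[130 130 131 131 131 132 131 115  99  78  62  81 121 133 135 137 135 135
 135 136] [135 135 134 133 124 119  98  68  59  67  85 103 116 121 123 119 120 120
 121 120 117 119 120 119]
-0.002 widths [0.0719 0.0721 0.0727] mid y [0.0007 0.0005 0.0002] slot [ 0.1081 -0.0271  0.1081  0.029 ]
0.0008 widths [0.0707 0.0709 0.0716] mid y [0.0007 0.0005 0.0002] slot [ 0.1074 -0.0266  0.1074  0.0285]
0.0028 widths [0.0699 0.0701 0.0707] mid y [0.0007 0.0005 0.0002] slot [ 0.1069 -0.0263  0.107   0.0282]
0.005 widths [0.069  0.0692 0.0698] mid y [0.0007 0.0005 0.0002] slot [ 0.1064 -0.026   0.1064  0.0278]
```

Call:
send_rows(motion=[{"translation": [-0.05, -0.04, 3], "yaw": 0, "fingers": 0}, {"translation": [-0.05, -0.04, 6], "yaw": 0, "fingers": 0}, {"translation": [-0.05, -0.04, 8.5], "yaw": 0, "fingers": 0}, {"translation": [-0.05, -0.04, 10], "yaw": 0, "fingers": 0}, {"translation": [-0.05, -0.04, 11], "yaw": 0, "fingers": 0}, {"translation": [-0.05, -0.04, 11], "yaw": 0, "fingers": 0}, {"translation": [-0.05, -0.04, 11], "yaw": 0, "fingers": 0}])

```text
t: 32.5
position: [0.5254, 0.2349, 0.0833]
tool_rot: [-0.694, 0.72, -0.0, 0.001]
contact_force: [1.0, -0.4, -4.6]
width: 0.11
finger_force: 108.6
```

Call:
send_rows(motion=[{"translation": [0, 0, 0.4], "yaw": 0, "fingers": 0}, {"translation": [0, 0, 0.8], "yaw": 0, "fingers": 0}, {"translation": [0, 0, 1.2], "yaw": 0, "fingers": 0}, {"translation": [0, 0, 1.2], "yaw": 0, "fingers": 0}, {"translation": [0, 0, 1.2], "yaw": 0, "fingers": 0}])

```text
t: 33.0
position: [0.5246, 0.2345, 0.0698]
tool_rot: [-0.694, 0.72, -0.0, -0.0]
contact_force: [0.1, 0.9, -6.0]
width: 0.106
finger_force: 108.5
```

Call:
send_rows(motion=[{"translation": [0, 0, 0.3], "yaw": 0, "fingers": 0}, {"translation": [0, 0, 0.6], "yaw": 0, "fingers": 0}, {"translation": [0, 0, 0.6], "yaw": 0, "fingers": 0}, {"translation": [0, 0, 0.6], "yaw": 0, "fingers": 0}])

```text
t: 33.4
position: [0.5246, 0.2346, 0.0638]
tool_rot: [-0.694, 0.72, -0.0, -0.0]
contact_force: [0.1, 1.0, -5.2]
width: 0.112
finger_force: 108.7
```

Call:
send_rows(motion=[{"translation": [0, 0, 0.1], "yaw": 0, "fingers": 0}, {"translation": [0, 0, 0.2], "yaw": 0, "fingers": 0}, {"translation": [0, 0, 0.2], "yaw": 0, "fingers": 0}])

```text
t: 33.7
position: [0.5251, 0.2347, 0.0631]
tool_rot: [-0.694, 0.72, -0.0, 0.001]
contact_force: [-1.8, -1.2, 2.4]
width: 0.113
finger_force: 109.6
```

Call:
send_rows(motion=[{"translation": [0, 0, 0.1], "yaw": 0, "fingers": 0}, {"translation": [0, 0, 0.2], "yaw": 0, "fingers": 0}, {"translation": [0, 0, 0.2], "yaw": 0, "fingers": 0}])

```text
t: 34.0
position: [0.5252, 0.2346, 0.063]
tool_rot: [-0.694, 0.72, -0.001, 0.001]
contact_force: [-8.1, -2.0, 11.7]
width: 0.111
finger_force: 110.6
```

Call:
send_rows(motion=[{"translation": [0, 0, -0.2], "yaw": 0, "fingers": 3.5}, {"translation": [0, 0, -0.2], "yaw": 0, "fingers": 3.5}, {"translation": [0, 0, -0.2], "yaw": 0, "fingers": 3.5}, {"translation": [0, 0, -0.2], "yaw": 0, "fingers": 3.5}, {"translation": [0, 0, -3], "yaw": 0, "fingers": 3.5}, {"translation": [0, 0, -7], "yaw": 0, "fingers": 3.5}, {"translation": [2, 0, -12], "yaw": 0, "fingers": 3.5}, {"translation": [5, 0, -14], "yaw": 0, "fingers": 3.5}, {"translation": [5, 0, -14], "yaw": 0, "fingers": 3.5}, {"translation": [5, 0, -14], "yaw": 0, "fingers": 3.5}])

```text
t: 35.0
position: [0.523, 0.1845, 0.2004]
tool_rot: [-0.693, 0.721, 0.0, 0.001]
contact_force: [0.3, -0.4, -0.7]
width: 0.415
finger_force: 0.0
```

```bash
python3 - <<'E'
from h import *
p,r,s=tcp();print(p,s['t'],s['finger_force'])
m=imaging.camera_model('wrist');im=imaging.capture('wrist');cv2.imwrite('pics/w14.png',im)
for n,z in(('bridge',.074),('pin',.119)):
  for c in cut_out('wrist',n): 
    mk=c['pixels'];ys,xs=np.nonzero(mk);print(n,round(c['conf'],2),c['xy'],rect(mk,m,z),xs.min(),xs.max(),ys.min(),ys.max())
for c in recognise('wrist','bridge_slot'): print('s',round(c['conf'],2),c['xy'],pix2w(m,c['xy'],.074))
big=cv2.convertScaleAbs(im,alpha=1.6).copy()
def rc(u,v,hx,hy,z,col):
    P=[[*pal(u+a*hx,v+b*hy),z] for a,b in((-1,-1),(1,-1),(1,1),(-1,1))]
    cv2.polylines(big,[(w2pix(m,P)+.5).astype(np.int32)],True,col,1)
rc(0,0,.035,.128,.074,(0,0,255)); rc(0,-.1175,.027,.0075,.074,(0,255,0))
q=w2pix(m,[[*pal(0,-.158),.119]])[0];cv2.circle(big,tuple(int(v) for v in q),10,(255,0,255),1)
cv2.imwrite('pics/w14c.png',cv2.resize(big[0:260,180:460],None,fx=2.3,fy=2.3,interpolation=cv2.INTER_CUBIC))
E
```

```text
[0.523  0.1845 0.2004] 35.0 0.0
bridge 0.76 [321.6, 222.4] ((523.9503784179688, 233.2445068359375), (254.95846557617188, 71.46290588378906), 87.73683166503906) 283 359 103 339
bridge 0.57 [314.1, 122.7] ((524.8951416015625, 213.97149658203125), (312.33966064453125, 122.98027801513672), 86.9432144165039) 254 388 47 346
pin 0.68 [321.3, 63.3] ((518.7166137695312, 78.3398666381836), (28.64798355102539, 22.93071937561035), 87.77027893066406) 305 335 43 83
```

View pics/w14c.png

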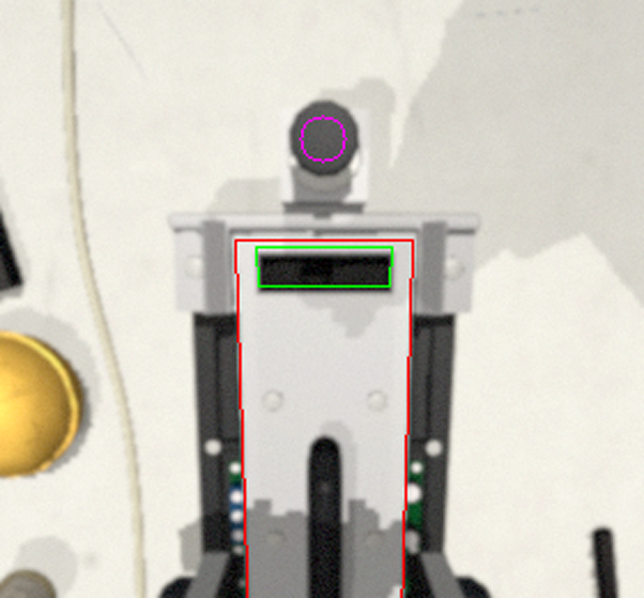

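The bridge is seated, with its slot at (321,118) px, and the pin head is at (320,60) px, on the model circle. I'll grasp the pin and work out the dark spot's position in the slot.

Call:
send_rows(motion=[{"translation": [4, 0.04, 2], "yaw": 0, "fingers": 4}, {"translation": [8, 0.04, 4], "yaw": 0, "fingers": 4}, {"translation": [10.7, 0.04, 6], "yaw": 0, "fingers": 4}, {"translation": [10.7, 0.04, 9], "yaw": 0, "fingers": 4}, {"translation": [10.7, 0.04, 11], "yaw": 0, "fingers": 4}, {"translation": [10.7, 0.04, 12.5], "yaw": 0, "fingers": 4}, {"translation": [10.7, 0.04, 13.2], "yaw": 0, "fingers": 4}, {"translation": [10.7, 0.04, 13.2], "yaw": 0, "fingers": 4}, {"translation": [10.7, 0.04, 13.2], "yaw": 0, "fingers": 4}])

```text
t: 36.1
position: [0.5189, 0.0781, 0.0689]
tool_rot: [-0.694, 0.72, -0.0, 0.0]
contact_force: [0.6, 0.5, -0.1]
width: 0.468
finger_force: 0.0
```

```bash
python3 - <<'E'
from h import *
p,r,s=tcp();print(p,s['contact_force'])
# use stored w14 with its camera pose rebuilt: camera rigid in tool frame
m=imaging.camera_model('wrist');Rw=cv2.Rodrigues(m['rvec'])[0];c=-Rw.T@m['tvec']
# pose then: p0, same orientation
p0=np.array([.523,.1845,.2004]);c2=c-p+p0;m2=dict(m);m2['tvec']=-Rw@c2
g=cv2.cvtColor(cv2.imread('pics/w14.png'),cv2.COLOR_BGR2GRAY).astype(int)
print(g[108:128,285:355:5]); print('hole cols',g[114:122,288:352].mean(0).round(0))
U=lambda px,z:(lambda P:((P[:2]-C0)@EX,(P[:2]-C0)@EY))(pix2w(m2,px,z)[0])
ys,xs=np.nonzero((g[105:130,285:355]<60));print(xs.min()+285,xs.max()+285,ys.min()+105,ys.max()+105)
print('slot mid',U([(xs.min()+xs.max())/2+285,(ys.min()+ys.max())/2+105],.074))
print(U([317,117.5],.058))
E
```

```text
[0.5189 0.0781 0.0689] [ 0.5768  0.5205 -0.1417]
[[142 142 140 139 126 126 125 126 127 128 125 126 127 127]
 [143 138 118 118 104 107 104 104 105 108 105 107 107 112]
 [142 133  83  83  72  73  73  72  72  77  75  71  72  89]
 [144 132  47  43  37  39  37  36  39  40  35  37  34  81]
 [144 131  15   9  18  14  12  11  16  19  12  14  12  77]
 [145 133   0   5  10   8   5   0   5   0   1   7   2  76]
 [142 134   0  17  20  11   9   2  10   3   7   0   7  79]
 [143 132  11  21  18  24   7   1  14  18  18  21  24  82]
 [142 136  18  24  24  15   0   1  16  28  19  19  22  83]
 [141 135  22  22  22  12   4   7  24  22  22  23  22  82]
 [140 135  25  26  30  14   4   3  21  24  21  19  22  83]
 [142 134  24  22  21  13  14   5  19  18  23  21  23  84]
 [143 136  18  21  30  15  14  13  22  24  22  21  20  84]
 [140 137  25  23  23   9  21  19  22  25  22  23  22  85]
 [140 136  13  21  21  23  26  13  21  19  21  24  28  86]
 [141 136  20  20  21  16  16  14  12  19  16  16  15  87]
 [141 136  12  16  19  21  12  11  22  21  16  18  14  87]
 [143 136  21  27  19  25  16  21  22  28  27  19  23  89]
 [142 136  57  55  61  55  53  52  54  52  54  54  54  92]
 [142 136  98  99  99  93  92  90  89  93  92  93  91 106]]
hole cols [143. 142. 135. 113.  80.  40.  18.  18.  20.  17.  18.  22.  22.  19.
  22.  20.  24.  24.  23.  23.  20.  20.  14.  11.   8.   6.   8.   9.
   8.   9.   8.   7.   6.   7.   5.   5.  10.  18.  18.  17.  18.  17.
  20.  19.  18.  17.  20.  19.  18.  19.  16.  18.  18.  18.  18.  20.
  18.  20.  19.  14.  17.  45.  83. 111.]
293 349 111 126
slot mid (np.float64(-0.0003718802966810194), np.float64(-0.11501935345123472))
(np.float64(0.0035188176102105744), np.float64(-0.11584454534804531))
```

Call:
send_rows(motion=[{"translation": [0, 0, 0.2], "yaw": 0, "fingers": 0}, {"translation": [0, 0, 0.2], "yaw": 0, "fingers": 0}, {"translation": [0, 0, 0.2], "yaw": 0, "fingers": 0}, {"translation": [0, 0, 0.2], "yaw": 0, "fingers": 0}, {"translation": [0, 0, 0.2], "yaw": 0, "fingers": 0}, {"translation": [0, 0, 0.2], "yaw": 0, "fingers": 0}], squeeze=70)

```text
t: 36.7
position: [0.5192, 0.078, 0.0672]
tool_rot: [-0.694, 0.72, -0.001, 0.001]
contact_force: [0.3, 1.0, 5.4]
width: 0.236
finger_force: 68.3
```

Call:
send_rows(motion=[{"translation": [0, 0, -1], "yaw": 0, "fingers": 0}, {"translation": [0, 0, -2.5], "yaw": 0, "fingers": 0}, {"translation": [0, 0, -4], "yaw": 0, "fingers": 0}, {"translation": [0, 0, -5], "yaw": 0, "fingers": 0}, {"translation": [0, 0, -5], "yaw": 0, "fingers": 0}])

```text
t: 37.2
position: [0.5193, 0.0781, 0.1183]
tool_rot: [-0.694, 0.72, -0.001, 0.002]
contact_force: [0.9, 0.2, 0.2]
width: 0.237
finger_force: 68.5
```

```bash
python3 - <<'E'
from h import *
p,r,s=tcp();print(p,s['width'],s['finger_force'],s['contact_force'])
t=pal(.0037,-.1155);print(t);goto(t[0],t[1],.115,177.8)
imaging.capture('side')
m=imaging.camera_model('side')
for c in recognise('side','pin'): print(c['xy'],round(c['conf'],2))
print(w2pix(m,[[p[0],p[1],.14],[.5185,.077,.1]]))
E
```

```text
[0.5193 0.0781 0.1183] 0.23651208240328883 68.52937459945679 [0.8654 0.2257 0.2063]
[0.5237 0.1189]
{'shift_cm': array([-4.1 , -0.28,  0.34]), 'ty_deg': np.float64(177.8), 'q6': np.float64(-0.57), 'yaw': np.float64(0.0)}
[319.4, 191.8] 0.49
[298.8, 195.0] 0.41
[[318.3391 191.0264]
 [318.3132 203.8395]]
```

Call:
send_rows(motion=[{"translation": [0, 0, 2], "yaw": 0, "fingers": 0}, {"translation": [0, 0, 4], "yaw": 0, "fingers": 0}, {"translation": [0, 0, 5], "yaw": 0, "fingers": 0}, {"translation": [0, 0, 5], "yaw": 0, "fingers": 0}, {"translation": [0, 0, 5], "yaw": 0, "fingers": 4}, {"translation": [0, 0, 5], "yaw": 0, "fingers": 4}, {"translation": [0, 0, 5], "yaw": 0, "fingers": 4}, {"translation": [0, 0, 5.3], "yaw": 0, "fingers": 4}, {"translation": [0, 0, 5.7], "yaw": 0, "fingers": 4}, {"translation": [0, 0, 5.7], "yaw": 0, "fingers": 4}])

```text
t: 38.3
position: [0.5178, 0.0776, 0.0578]
tool_rot: [-0.694, 0.72, 0.0, -0.001]
contact_force: [0.0, -0.2, -0.2]
width: 0.472
finger_force: 0.0
```

Call:
send_rows(motion=[{"translation": [0, 0, 0], "yaw": 0, "fingers": 0}, {"translation": [0, 0, 0], "yaw": 0, "fingers": 0}, {"translation": [0, 0, 0], "yaw": 0, "fingers": 0}, {"translation": [0, 0, 0], "yaw": 0, "fingers": 0}, {"translation": [0, 0, 0], "yaw": 0, "fingers": 0}, {"translation": [0, 0, 0], "yaw": 0, "fingers": 0}], squeeze=70)

```text
t: 38.9
position: [0.5184, 0.0778, 0.059]
tool_rot: [-0.694, 0.72, -0.0, 0.0]
contact_force: [0.4, 0.3, 0.1]
width: 0.241
finger_force: 68.3
```

Call:
send_rows(motion=[{"translation": [0, 0, 0], "yaw": 0, "fingers": 4}, {"translation": [0, 0, 0], "yaw": 0, "fingers": 4}, {"translation": [0, 0, 0], "yaw": 0, "fingers": 4}, {"translation": [0, 0, 0.3], "yaw": 0, "fingers": 4}, {"translation": [0, 0, 0.7], "yaw": 0, "fingers": 4}, {"translation": [0, 0, 0.7], "yaw": 0, "fingers": 4}])

```text
t: 39.5
position: [0.5178, 0.0776, 0.0509]
tool_rot: [-0.694, 0.72, 0.0, -0.001]
contact_force: [0.5, 0.1, -0.3]
width: 0.463
finger_force: 0.0
```

Call:
send_rows(motion=[{"translation": [0, 0, 0], "yaw": 0, "fingers": 0}, {"translation": [0, 0, 0], "yaw": 0, "fingers": 0}, {"translation": [0, 0, 0], "yaw": 0, "fingers": 0}, {"translation": [0, 0, 0], "yaw": 0, "fingers": 0}, {"translation": [0, 0, 0], "yaw": 0, "fingers": 0}, {"translation": [0, 0, 0], "yaw": 0, "fingers": 0}], squeeze=70)

```text
t: 40.1
position: [0.5184, 0.0778, 0.052]
tool_rot: [-0.694, 0.72, -0.0, 0.0]
contact_force: [0.4, -0.3, -0.0]
width: 0.243
finger_force: 68.3
```

Call:
send_rows(motion=[{"translation": [0, 0, 0], "yaw": 0, "fingers": 4}, {"translation": [0, 0, 0], "yaw": 0, "fingers": 4}, {"translation": [0, 0, 0], "yaw": 0, "fingers": 4}, {"translation": [0, 0, 0.3], "yaw": 0, "fingers": 4}, {"translation": [0, 0, 0.6], "yaw": 0, "fingers": 4}, {"translation": [0, 0, 0.6], "yaw": 0, "fingers": 4}])

```text
t: 40.7
position: [0.5179, 0.0776, 0.0451]
tool_rot: [-0.694, 0.72, 0.0, -0.001]
contact_force: [-0.3, -0.2, 0.4]
width: 0.469
finger_force: 0.0
```

Call:
send_rows(motion=[{"translation": [0, 0, 0], "yaw": 0, "fingers": 0}, {"translation": [0, 0, 0], "yaw": 0, "fingers": 0}, {"translation": [0, 0, 0], "yaw": 0, "fingers": 0}, {"translation": [0, 0, 0], "yaw": 0, "fingers": 0}, {"translation": [0, 0, 0], "yaw": 0, "fingers": 0}, {"translation": [0, 0, 0], "yaw": 0, "fingers": 0}], squeeze=70)

```text
t: 41.3
position: [0.5184, 0.0778, 0.046]
tool_rot: [-0.694, 0.72, -0.0, 0.0]
contact_force: [-0.7, 0.6, 0.0]
width: 0.246
finger_force: 68.2
```

```bash
python3 - <<'E'
from h import *
p,r,s=tcp();print(p,s['width'])
m=imaging.camera_model('wrist');im=imaging.capture('wrist')
g=cv2.cvtColor(im,cv2.COLOR_BGR2GRAY).astype(int)
print(w2pix(m,[[.5184,.0775,.119],[.5184,.0775,.08],[.5184,.0775,.078]]),w2pix(m,[p+r.apply([0,0,-d]) for d in(0,.02,.04)]))
print(g[195:300:5,270:372:6])
E
```

```text
[0.5184 0.0778 0.046 ] 0.246341068376899
[[319.1691 299.0469]
 [319.4379 255.7624]
 [319.4483 254.0838]] [[319.6195 232.2857]
 [319.5504 245.3316]
 [319.4641 261.6462]]
[[140 137 138 140  65  55  56  53  55  55  55  54  54 123 124 124 139]
 [139 139 139 139  55  54  56  55  57  55  56  57  54  95 125 123 139]
 [137 137 137 128  55  55  55  54  52  55  52  55  54  57 122 134 137]
 [122 125 125  72  54  53  55  53  53  55  54  55  53  52 125 125 123]
 [121 123 125  55  55  55  53  58  53  54  54  55  52  55 115 125 124]
 [122 123 124 104 102 101 104 103 102 102 102 102 102 103 113 123 124]
 [121 121 124 102 102 102 105 100  78  88 100 103 103 103 116 124 123]
 [122 123 123 103 104 103  86 111 110 109 106  84 104 101 116 122 125]
 [ 69  73  72 103 103  87 111 109 108 110 108 109  79 102  94  79  82]
 [ 46  52  47  62  47 104 109  88  30  40 106 109  92  59  63  47  44]
 [ 45  44  53  64  31 104  88   3   8   5   5 110  63  42  64  51  44]
 [ 40  25  61  63  17  60  16   4  12   2   8  90  57  21  64  59  19]
 [ 16  10  64  67  17  59   2  12   1   5   0  52  59   1  65  60  16]
 [ 15  21  63  65  11  56   4   7   5   5   9  24  61   8  63  63   9]
 [ 12  38  63  61   1  55   0   8   4  13  14   6  58   3  66  64  32]
 [  8  51  63  42   5  11   5  10   9   6  21   9   4  13  57  52  48]
 [ 16  18  62  44   9  10   7  11  11  12  11  11   7  18  79  56  12]
 [ 13  14  13  45   5  11   4  15  19   6   7  16   1   8  55  17  12]
 [  9   1   7  15  10   7   3  10   8  12  10  14   9  11  11  11   7]
 [  8   2  10   2   8  10  10  12  12  13   9  13   9  12  12  10  19]
 [ 10  14   8   2   2   4  14   4  10  10  11  13   3   5   4  17  11]]
```

Call:
send_rows(motion=[{"translation": [0, 0, 0], "yaw": 0, "fingers": 4}, {"translation": [0, 0, 0], "yaw": 0, "fingers": 4}, {"translation": [0, 0, 0], "yaw": 0, "fingers": 4}, {"translation": [0, 0, 0.3], "yaw": 0, "fingers": 4}, {"translation": [0, 0, 0.6], "yaw": 0, "fingers": 4}, {"translation": [0, 0, 0.6], "yaw": 0, "fingers": 4}])

```text
t: 41.95
position: [0.5179, 0.0776, 0.0391]
tool_rot: [-0.694, 0.72, 0.0, -0.001]
contact_force: [0.4, 1.3, 0.1]
width: 0.471
finger_force: 0.0
```

Call:
send_rows(motion=[{"translation": [0, 0, 0], "yaw": 0, "fingers": 0}, {"translation": [0, 0, 0], "yaw": 0, "fingers": 0}, {"translation": [0, 0, 0], "yaw": 0, "fingers": 0}, {"translation": [0, 0, 0], "yaw": 0, "fingers": 0}, {"translation": [0, 0, 0], "yaw": 0, "fingers": 0}, {"translation": [0, 0, 0], "yaw": 0, "fingers": 0}], squeeze=70)

```text
t: 42.55
position: [0.519, 0.0777, 0.041]
tool_rot: [-0.694, 0.72, -0.001, 0.001]
contact_force: [-0.0, -0.9, 4.8]
width: 0.271
finger_force: 68.9
```

Call:
send_rows(motion=[{"translation": [0, 0, 0], "yaw": 0, "fingers": 4}, {"translation": [0, 0, 0], "yaw": 0, "fingers": 4}, {"translation": [0, 0, 0], "yaw": 0, "fingers": 4}, {"translation": [0, 0, -1], "yaw": 0, "fingers": 4}, {"translation": [0, 0, -1.7], "yaw": 0, "fingers": 4}, {"translation": [0, 0, -1.7], "yaw": 0, "fingers": 4}])

```text
t: 43.15
position: [0.5193, 0.0781, 0.0589]
tool_rot: [-0.694, 0.72, -0.001, 0.001]
contact_force: [0.2, -0.6, 0.1]
width: 0.466
finger_force: 0.0
```

Call:
send_rows(motion=[{"translation": [0, 0, 0], "yaw": 0, "fingers": 0}, {"translation": [0, 0, 0], "yaw": 0, "fingers": 0}, {"translation": [0, 0, 0], "yaw": 0, "fingers": 0}, {"translation": [0, 0, 0], "yaw": 0, "fingers": 0}, {"translation": [0, 0, 0], "yaw": 0, "fingers": 0}, {"translation": [0, 0, 0], "yaw": 0, "fingers": 0}], squeeze=80)

```text
t: 43.75
position: [0.5186, 0.0778, 0.0574]
tool_rot: [-0.694, 0.72, -0.0, 0.0]
contact_force: [-0.1, 1.0, 6.0]
width: 0.24
finger_force: 77.9
```

Call:
send_rows(motion=[{"translation": [0, 0, -1], "yaw": 0, "fingers": 0}, {"translation": [0, 0, -2.5], "yaw": 0, "fingers": 0}, {"translation": [0, 0, -4], "yaw": 0, "fingers": 0}, {"translation": [0, 0, -5], "yaw": 0, "fingers": 0}, {"translation": [0, 0, -5], "yaw": 0, "fingers": 0}, {"translation": [0, 0, -5], "yaw": 0, "fingers": 0}])

```text
t: 44.35
position: [0.5182, 0.0779, 0.1069]
tool_rot: [-0.694, 0.72, 0.0, 0.0]
contact_force: [0.7, -0.0, -1.2]
width: 0.242
finger_force: 78.2
```

```bash
python3 - <<'E'
from h import *
p,r,s=tcp();print(p,s['width'],s['finger_force'],s['contact_force'],s['t'])
t=pal(.0037,-.1155);print(t);goto(t[0],t[1],p[2],177.8)
E
```

```text
[0.5182 0.0779 0.1069] 0.24189165027129994 78.19673180580139 [ 0.7166 -0.0465 -1.2326] 44.35
[0.5237 0.1189]
{'shift_cm': array([-4.12, -0.39,  0.  ]), 'ty_deg': np.float64(177.8), 'q6': np.float64(-0.57), 'yaw': np.float64(0.0)}
```

Call:
send_rows(motion=[{"translation": [-2, -0.2, 0], "yaw": 0, "fingers": 0}, {"translation": [-4.15, -0.39, 0], "yaw": 0, "fingers": 0}, {"translation": [-4.15, -0.39, 0], "yaw": 0, "fingers": 0}, {"translation": [-4.15, -0.39, 1], "yaw": 0, "fingers": 0}, {"translation": [-4.15, -0.39, 1.8], "yaw": 0, "fingers": 0}, {"translation": [-4.15, -0.39, 2.4], "yaw": 0, "fingers": 0}, {"translation": [-4.15, -0.39, 3.0], "yaw": 0, "fingers": 0}, {"translation": [-4.15, -0.39, 3.0], "yaw": 0, "fingers": 0}, {"translation": [-4.15, -0.39, 3.0], "yaw": 0, "fingers": 0}])

```text
t: 45.25
position: [0.5238, 0.1189, 0.0769]
tool_rot: [-0.693, 0.72, -0.0, -0.0]
contact_force: [0.0, 0.1, -0.5]
width: 0.235
finger_force: 78.2
```

Call:
send_rows(motion=[{"translation": [0, 0, 0.3], "yaw": 0, "fingers": 0}, {"translation": [0, 0, 0.6], "yaw": 0, "fingers": 0}, {"translation": [0, 0, 0.9], "yaw": 0, "fingers": 0}, {"translation": [0, 0, 0.9], "yaw": 0, "fingers": 0}])

```text
t: 45.65
position: [0.5235, 0.119, 0.0673]
tool_rot: [-0.694, 0.72, 0.0, -0.0]
contact_force: [0.1, 0.6, -0.2]
width: 0.237
finger_force: 78.2
```

Call:
send_rows(motion=[{"translation": [0, 0, 0.2], "yaw": 0, "fingers": 0}, {"translation": [0, 0, 0.4], "yaw": 0, "fingers": 0}, {"translation": [0, 0, 0.4], "yaw": 0, "fingers": 0}])

```text
t: 45.95
position: [0.5237, 0.1191, 0.0636]
tool_rot: [-0.694, 0.72, 0.0, -0.0]
contact_force: [-0.6, 0.5, -1.5]
width: 0.234
finger_force: 78.2
```

Call:
send_rows(motion=[{"translation": [0, 0, 0.2], "yaw": 0, "fingers": 0}, {"translation": [0, 0, 0.4], "yaw": 0, "fingers": 0}, {"translation": [0, 0, 0.4], "yaw": 0, "fingers": 0}])

```text
t: 46.25
position: [0.5236, 0.1191, 0.0595]
tool_rot: [-0.694, 0.72, 0.0, -0.0]
contact_force: [0.2, 0.2, -0.4]
width: 0.237
finger_force: 78.3
```

It is in the hole without resistance. I'll lower it home.

Call:
send_rows(motion=[{"translation": [0, 0, 0.2], "yaw": 0, "fingers": 0}, {"translation": [0, 0, 0.4], "yaw": 0, "fingers": 0}, {"translation": [0, 0, 0.4], "yaw": 0, "fingers": 0}])

```text
t: 46.55
position: [0.5236, 0.1191, 0.0555]
tool_rot: [-0.694, 0.72, 0.0, -0.0]
contact_force: [1.1, -0.0, -1.4]
width: 0.236
finger_force: 78.3
```

Call:
send_rows(motion=[{"translation": [0, 0, 0.15], "yaw": 0, "fingers": 0}, {"translation": [0, 0, 0.3], "yaw": 0, "fingers": 0}, {"translation": [0, 0, 0.3], "yaw": 0, "fingers": 0}])

```text
t: 46.85
position: [0.5241, 0.1192, 0.0536]
tool_rot: [-0.694, 0.72, -0.0, 0.0]
contact_force: [-1.0, 2.4, 2.5]
width: 0.239
finger_force: 78.7
```

Call:
send_rows(motion=[{"translation": [0, 0, 0], "yaw": 0, "fingers": 4}, {"translation": [0, 0, 0], "yaw": 0, "fingers": 4}, {"translation": [0, 0, 0], "yaw": 0, "fingers": 4}, {"translation": [0, 0, -3], "yaw": 0, "fingers": 4}, {"translation": [0, 0, -8], "yaw": 0, "fingers": 4}, {"translation": [0, 0, -13], "yaw": 0, "fingers": 4}, {"translation": [-5, 1, -13], "yaw": 0, "fingers": 4}, {"translation": [-10, 2, -13], "yaw": 0, "fingers": 4}, {"translation": [-15, 3, -13], "yaw": 0, "fingers": 4}, {"translation": [-15, 4.1, -13], "yaw": 0, "fingers": 4}, {"translation": [-15, 4.1, -13], "yaw": 0, "fingers": 4}])

```text
t: 47.95
position: [0.4875, 0.2717, 0.1825]
tool_rot: [-0.695, 0.719, -0.0, -0.001]
contact_force: [0.3, -0.9, -0.1]
width: 0.47
finger_force: 0.0
```

```bash
python3 - <<'E'
from h import *
p,r,s=tcp();print(p,s['t'])
m=imaging.camera_model('wrist');im=imaging.capture('wrist');cv2.imwrite('pics/w15.png',im)
for n,z in(('pin',.115),('bridge',.074),('turnbutton',.09)):
  for c in cut_out('wrist',n): print(n,round(c['conf'],2),c['xy'],pix2w(m,c['xy'],z)[0],rect(c['pixels'],m,z))
for c in recognise('wrist','turn_stub'): print('stub',c['xy'],round(c['conf'],2),pix2w(m,c['xy'],.1))
q=w2pix(m,[[.4931,.3932,.1075],[.4931,.3932,.083]]);print(q)
imaging.capture('top');mt=imaging.camera_model('top')
for c in recognise('top','pin'): print('top pin',c['xy'],round(c['conf'],2),pix2w(mt,c['xy'],.115))
a=int(q[0][0]);b=int(q[0][1]);g=cv2.cvtColor(im,cv2.COLOR_BGR2GRAY).astype(int)
print(g[b-40:b+30:5,a-35:a+36:5])
E
```

```text
[0.4875 0.2717 0.1825] 47.95
pin 0.78 [269.3, 8.3] [0.5176 0.1299 0.115 ] ((520.203857421875, 132.52578735351562), (16.057619094848633, 27.098310470581055), 87.55661010742188)
pin 0.58 [316.5, 120.0] [0.4875 0.2072 0.115 ] ((519.5589599609375, 256.9989013671875), (265.2381286621094, 103.931884765625), 87.63140106201172)
bridge 0.77 [280.4, 133.7] [0.5204 0.2183 0.074 ] ((524.358642578125, 236.992431640625), (251.50045776367188, 71.31705474853516), 87.79215240478516)
bridge 0.19 [301.1, 311.8] [0.5114 0.3989 0.074 ] ((513.01123046875, 397.42742919921875), (36.676055908203125, 55.221282958984375), 73.66509246826172)
turnbutton 0.79 [301.0, 310.5] [0.5099 0.3867 0.09  ] ((511.44720458984375, 387.0482177734375), (34.306758880615234, 53.265480041503906), 73.34088134765625)
stub [305.0, 309.7] 0.59 [[0.5052 0.3793 0.1   ]]
[[318.3884 327.0187]
 [318.5069 311.5728]]
[[ 75  74  76  74  70  86  82  82  71  76  82  84  97 114 150]
 [ 62  64  63  66  53  96  99  99 101 100  98 129 157 157 157]
 [ 48  46  63  64  60  98  99 100 102 143 156 156 152 121  98]
 [ 56  51  54  54  54  53  60  57  54 137 148 108  95  99  99]
 [ 57  84  85  88  81  86  52  20  60  90  97  97  95  99  99]
 [ 46  88  83  85  86  85  32  28  49  91  98  95 101  99  97]
 [ 77  88  92  91  91  93  26  22  51 100  99  97  98  96  96]
 [ 87  92  91  95  97  99  39  43  52  98  98 100  98  96  98]
 [134 113 101 120  96  95  53  44  75  97  97  97  87  87  83]
 [144 144 143 143 124 120  96  94  96  83  81  78  79  65  51]
 [144 143 144 143 125 140 140  99  66  54  50  51  53  53  51]
 [ 47  48  81 120 127 142 143  80  51  51  50  49  47  33  16]
 [ 16  13   7   6   9   8  24  35  19   8  14  19  16   2   8]
 [  5   2  19   7  10  16   6   7   7  12  14  17  15   4  10]]
```

Call:
send_rows(motion=[{"translation": [-4, 0, 0], "yaw": 0, "fingers": 3}, {"translation": [-8, 0, 0], "yaw": 0, "fingers": 3}, {"translation": [-12.2, 0, 2], "yaw": 0, "fingers": 3}, {"translation": [-12.2, 0, 5], "yaw": 0, "fingers": 3}, {"translation": [-12.2, 0, 8], "yaw": 0, "fingers": 3}, {"translation": [-12.2, 0, 10.5], "yaw": 0, "fingers": 3}, {"translation": [-12.2, 0, 12.3], "yaw": 0, "fingers": 3}, {"translation": [-12.2, 0, 12.8], "yaw": 0, "fingers": 3}, {"translation": [-12.2, 0, 12.8], "yaw": 0, "fingers": 3}])

```text
t: 49.2
position: [0.4933, 0.3917, 0.0544]
tool_rot: [-0.693, 0.721, -0.0, -0.001]
contact_force: [0.6, -0.0, 0.1]
width: 0.352
finger_force: 0.0
```

Call:
send_rows(motion=[{"translation": [0, 0, 0], "yaw": 0, "fingers": 0}, {"translation": [0, 0, 0], "yaw": 0, "fingers": 0}, {"translation": [0, 0, 0], "yaw": 0, "fingers": 0}, {"translation": [0, 0, 0], "yaw": 0, "fingers": 0}, {"translation": [0, 0, 0], "yaw": 0, "fingers": 0}], squeeze=40)

```text
t: 49.7
position: [0.4948, 0.3928, 0.0568]
tool_rot: [-0.693, 0.721, -0.001, 0.002]
contact_force: [5.8, -0.2, -0.1]
width: 0.112
finger_force: 39.0
```

Call:
send_rows(motion=[{"translation": [0.4, -0.02, 0], "yaw": 0, "fingers": 0}, {"translation": [0.83, -0.09, 0], "yaw": 0, "fingers": 0}, {"translation": [1.3, -0.23, 0], "yaw": 0, "fingers": 0}, {"translation": [1.72, -0.41, 0], "yaw": 0, "fingers": 0}, {"translation": [2.15, -0.66, 0], "yaw": 0, "fingers": 0}, {"translation": [2.51, -0.95, 0], "yaw": 0, "fingers": 0}, {"translation": [2.85, -1.28, 0], "yaw": 0, "fingers": 0}, {"translation": [3.14, -1.65, 0], "yaw": 0, "fingers": 0}, {"translation": [3.38, -2.08, 0], "yaw": 0, "fingers": 0}, {"translation": [3.57, -2.5, 0], "yaw": 0, "fingers": 0}, {"translation": [3.7, -2.95, 0], "yaw": 0, "fingers": 0}, {"translation": [3.78, -3.4, 0], "yaw": 0, "fingers": 0}])

```text
t: 50.9
position: [0.5248, 0.3501, 0.0563]
tool_rot: [-0.693, 0.721, -0.001, -0.003]
contact_force: [-10.7, -7.7, 11.6]
width: 0.114
finger_force: 41.1
```

Call:
send_rows(motion=[{"translation": [0.02, -0.2, 0], "yaw": 0, "fingers": 0}, {"translation": [0.02, -0.4, 0], "yaw": 0, "fingers": 0}, {"translation": [0.02, -0.4, 0], "yaw": 0, "fingers": 0}])

```text
t: 51.2
position: [0.5289, 0.3488, 0.0562]
tool_rot: [-0.693, 0.721, -0.002, -0.004]
contact_force: [-7.1, -11.7, 10.4]
width: 0.11
finger_force: 41.2
```

Call:
send_rows(motion=[{"translation": [0, 0, 0], "yaw": 0, "fingers": 3}, {"translation": [0, 0, 0], "yaw": 0, "fingers": 3}, {"translation": [0, 0, 0], "yaw": 0, "fingers": 3}, {"translation": [0, 0, -3], "yaw": 0, "fingers": 3}, {"translation": [0, 0, -8], "yaw": 0, "fingers": 3}, {"translation": [3, 0, -12], "yaw": 0, "fingers": 3}, {"translation": [7, 0, -16], "yaw": 0, "fingers": 3}, {"translation": [11, 0, -19], "yaw": 0, "fingers": 3}, {"translation": [11, 0, -19], "yaw": 0, "fingers": 3}, {"translation": [11, 0, -19], "yaw": 0, "fingers": 3}])

```text
t: 52.2
position: [0.526, 0.2426, 0.2468]
tool_rot: [-0.693, 0.721, -0.0, 0.002]
contact_force: [0.4, 0.1, -0.6]
width: 0.349
finger_force: 0.0
```

```bash
python3 - <<'E'
from h import *
p,r,s=tcp();print(p,s['t'],s['contact_force'])
m=imaging.camera_model('wrist');im=imaging.capture('wrist');cv2.imwrite('pics/w16.png',im)
pv=[*pal(0,.158)]
for n,z in(('pin',.115),('bridge',.074),('turnbutton',.0825),('board_1',.027)):
  for c in cut_out('wrist',n): print(n,round(c['conf'],2),c['xy'],pix2w(m,c['xy'],z)[0],rect(c['pixels'],m,z))
print('exp bridge',C0,'pin',pal(.0037,-.1155),'pivot',pv)
q=w2pix(m,[[*pal(0,.12),.1075],[*pal(0,.12),.083],[*pal(0,.11),.0825],[*pv,.0825]]);print(q)
a=int(q[1][0]);b=int(q[1][1]);g=cv2.cvtColor(im,cv2.COLOR_BGR2GRAY).astype(int)
print(a,b);print(g[b-30:b+40:4,a-32:a+33:4])
E
```

```text
[0.526  0.2426 0.2468] 52.2 [ 0.354   0.1465 -0.5857]
pin 0.57 [320.1, 55.2] [0.5213 0.1223 0.115 ] ((522.69384765625, 121.78230285644531), (29.56809425354004, 22.697181701660156), 87.70962524414062)
pin 0.15 [318.1, 283.3] [0.5326 0.3512 0.115 ] ((530.056640625, 352.72314453125), (53.69841766357422, 16.60354232788086), 87.7648696899414)
bridge 0.95 [322.8, 161.0] [0.5225 0.224  0.074 ] ((524.134765625, 233.3065643310547), (257.3335266113281, 71.91754913330078), 87.73356628417969)
bridge 0.22 [189.7, 213.7] [0.6793 0.2789 0.074 ] ((682.002685546875, 281.5561828613281), (65.56669616699219, 32.871402740478516), 39.202632904052734)
turnbutton 0.87 [318.0, 282.5] [0.5337 0.3685 0.0825] ((530.8466186523438, 371.2055969238281), (59.632686614990234, 19.629043579101562), 86.01065826416016)
board_1 0.9 [354.0, 167.3] [0.4835 0.24   0.027 ] ((523.7534790039062, 235.26522827148438), (48.0682373046875, 95.68458557128906), 86.89048767089844)
board_1 0.76 [287.1, 215.2] [0.5719 0.2998 0.027 ] ((526.591796875, 297.57421875), (49.187400817871094, 95.41439819335938), 87.75899505615234)
exp bridge [0.
[... 775 characters left out ...]
 73  73  72  74  72  55  20  24  66  74  73  73 101 109  18]
 [ 27  75  78  75  76  75  73  56  33  26  66  74  73  76  84 110  27]
 [ 52  97  94  93  78  78  79  61  42  42  60  77  79  95  96 100  35]
 [ 72  97  96  97  78  78  77  80  52  68  66  76  81  97  96  98  55]
 [ 83  96  97  96  75  78  73  82  83  84  64  79  80  95  97 100 104]
 [ 99  98  99  96  77  77  68  86  87  86  75  77  81  94  96 103 144]
 [ 94  98  94  96  77  77  73  61  40  62  73  80  80  98  98  95 107]
 [ 96  98  97  95  94  94  91  46  44  63  92  91  94  97  95  96  97]
 [ 96  96  96  95  97  95  96  85  78  89  96  93  95  98  97  97  96]
 [139 126 106  99  98  96  97  97  95  96  96  94  96  96  97  96  98]]
```

```bash
python3 -c "
from plant import sign_off
print(sign_off())"
```

```text
the job is handed in; nothing more can be done
None
```

I handed in the job at about 52 s: both boards that were present are in their bays, the bridge is seated, the pin is home in the hidden hole and the turnbutton is back square. My last checks agree with this, but `sign_off()` returned no verdict.

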